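Unclip the cured tile and stow the set under the keeper lever

ROBOT

A 6-joint arm with a two-finger parallel gripper is mounted at the origin on the work surface. World frame = base frame: x ahead of the robot, y to its left, z up, the work surface at z = 0. Lengths are in m, angles in rad, forces in N, time in s.
With the tool pointing down it reaches from about 0.25 to 0.775 m from the base axis. Payload 4 kg.
Tool frame: the origin (TCP) lies at the very end of the fingers, on their centre line; the grasp point (between the pads) lies tcp_to_grasp behind it (tcp_to_grasp is the distance from the TCP to the grasp point, in m); z points along the fingers, y is the direction in which the jaws open and shut (so a half turn about z gives the same grasp; the last joint's range is limited). The gripper opens to 94 mm and grips with 3 to 60 N. Pads are 16 mm wide; open, the fingers measure 119 mm over their backs; the gripper's body (75 mm by 177 mm) begins 78 mm behind the grasp point.
Start: joints at [-1.253, 0.087, 1.371, -0, 1.684, -0.103], TCP at [0.225, -0.502, 0.206] pointing down, gripper open.
Joint ranges: [-3.1, 3.1], [-0.76, 2.03], [0.27, 2.55], [-1.08, 4.22], [0.17, 2.65], [-2.57, 2.57]. Speed limits (rad/s): [2.79, 2.79, 3.14, 3.14, 3.14, 3.14].

INTERFACE

Orientations are given as [roll, pitch, yaw] about the fixed x, y, z axes, in that order (R = Rz(yaw) Ry(pitch) Rx(roll)).
In Python, from bench import * gives the robot as it stands.
- The arm moves only by the tool play_rows, never from a script. Its argument "rows" is a list of rows, each a list of 3 entries, a list of its own where there are three numbers: the finger opening in cm, from 0 to 9.4, then the shift along the world's x, y, z in cm, then the turn, a rotation vector about the world's x, y, z in rad. A call has 1 to 8 rows; each row is the pose to reach, as a shift and turn from the pose commanded when the call began; what a row does not reach only later rows make up. A row lasts 1/12 s, in which the tool goes at most 41.7 mm and 7.16 degrees, less where a joint would pass 70% of its speed; a pose out of reach is approached as far as the arm can. A call with a gripper value outside its range is refused whole. The fingers move at their own pace and stop on an object; the grip force is fixed at half the most. Time passes only in rows, so rows that repeat a pose let the fingers close. It gives the time, the measured TCP pose, the force and the opening at its end, in the units of the state.
- get_obs(): the state, without advancing time (a new reading comes with each control period).
- snapshot(name): name is "scene" or "top"; returns a dict with "pixels" (384x512x3 uint8, red, green, blue), "fx", "fy", "cx", "cy" (pixels), "rvec" (rotation vector, rad) and "tvec" (3), from world to camera coordinates, as OpenCV has them. Camera axes: x right, y down, z forward; pixel columns grow to the right and rows downward; lengths in m; the calibration is good to about 2 mm. A picture is of the moment at which its call begins. There is no depth.
- close_job(): hands the job in, once; it reports no verdict.
Trained networks look in the newest picture that a camera, given by its name, has taken for a name from the list of things; names that differ only in an ending like _2 or _b are one class to them, and where a whole thing is asked for, a point or a joint stands for the part that bears it (a point fixed in the world has none). Each returns a list of dicts, best first, with "confidence" (0 to 1); they miss things now and then, are a little off and sometimes report something else, mostly with a low value. They report only what shows in the picture. A call takes as long as a camera call. They do not tell look-alikes from the thing itself.
- silhouettes(camera, label): "mask" (384x512 bool, what is visible of it) and "point" ([row, column] in pixels, amid what is visible of it).
The state is a dict: "time": time; "joint_positions": joint angles; "qvel": joint speeds; "joint_torque": joint torques, N m; "tool_pos": TCP position; "ee_rot": TCP orientation; "wrist_force": force on the tool from outside, world axes, zero at the start; "wrist_torque": the same for the moment, N m; "width": finger opening in m.
Only numpy, scipy, OpenCV 4.12 (cv2) and the standard library are available. Lean on these libraries where they do the work, as an engineer would, in place of code of your own. Each camera call takes 0.05 s, during which the arm holds its last target. There are 200 camera calls.

TASK

The cork-backed tiles on the desk are finished: stack every one of them flat in the post rack, all lying along the rack between its posts, and swing the rack's orange keeper lever fully down over the stack. One tile is still in the chrome spring clip: lift the clip's arm past its hold-open point so that it stands open by itself before you take that tile out (do not drag it out from under the arm), and at the end bring the empty clip's arm fully down again. Do not disturb the other things on the desk.

Things in the scene. Friction and masses are not known exactly. Their poses are not given: they have to be found in the camera images.
- clip: Chrome spring clip fixed to the desk: dark base plate 190 (x) x 100 (y) x 10 mm, a black bed block 96 x 40 mm whose top is 30 mm above the desk, two hinge cheeks 72 mm high at the +x end. Place and yaw vary. Origin: centre of the base on the desk; x points from the bed to the hinge, z up.
- clip_seat (a point): Centre of the top of the clip's bed (20 mm towards the bed end from the clip's origin, 30 mm above the desk). The held tile lies there, length along the clip's x, overhanging the bed by 8 mm on each side, so it can be taken across its width once the arm is up.
- clip_hinge (a point): Centre of the clip arm's hinge axis, 65 mm along the clip's +x from its origin and 60 mm above the desk; the axis runs along the clip's y.
- clip_bar (a point): Middle of the T-bar at the arm's free end: round bar 12 mm thick, 124 mm long, parallel to the clip's y, 122 mm from the hinge axis. Arm down: 82 mm above the desk, 55 mm from the clip's origin towards -x; open: 169 mm up, 54 mm beyond the hinge. A 14 mm rod joins its middle: pinch the bar from above 36 mm to either side, fingers closing across it; it turns freely between the pads.
- clip_arm (a joint): Angle of the clip's sprung arm, rad. 0: pressing on the held tile; -0.04: fully down with no tile; it grows as the bar is lifted up and over the hinge, to the stop at 1.85. Over-centre springs pull it shut below about 1.2 rad and throw it open above that, where it stays by itself. Needs about 6 N at the bar at most. Let go below 1.2, it snaps shut.
- rack: Tile rack fixed to the desk: wooden base 90 (x) x 190 (y, -75 to 115) x 6 mm, cork pad 44 x 94 mm, eight posts 6 mm thick, 62 mm high round the stack (two on each long side, 72 mm apart, two at each end), 3.5 mm clear of the tiles; two hinge uprights 96 mm high at the +y end. Place and yaw vary. Origin: on the desk under the stack's centre; y along the tiles' length to the lever's hinge, z up.
- rack_seat (a point): Centre of the top of the cork pad, 14 mm above the desk, where the lowest tile's underside rests. The long sides are open over 66 mm in the middle for the fingers.
- lever_hinge (a point): Centre of the keeper lever's hinge axis, 90 mm along the rack's +y from its origin, 88 mm above the desk; the axis runs along the rack's x.
- lever_bar (a point): Middle of the T-bar at the free end of the orange keeper lever: round bar 12 mm thick, 124 mm long, parallel to the rack's x, 126 mm from the hinge axis; 104 mm above the desk with the lever down, 204 mm fully open. The lever is a 12 mm rod joining the bar's middle; pinch the bar from above 36 mm to either side, fingers closing across it.
- lever (a joint): Angle of the keeper lever, rad. 0: fully down, lying over the stack (room below it for four tiles); it grows as the bar is lifted up and over towards the hinge end, to a stop at 1.85. Stiff hinge: it stays where it is left; about 1 N moves it. It must stand open (1.4 or more) to load the rack.
- tile_held: Teal rectangular tile, 100 x 56 mm and 14 mm thick in all (10 mm glazed ceramic with a thin pale stripe along its middle, on 4 mm cork), about 130 g, always there, held in the clip at the start. Origin: centre of the underside (cork); x along the 100 mm length, y along the 56 mm width, z up out of the glazed face.
- tile_a: Brick-red rectangular tile, 100 x 56 mm and 14 mm thick in all (10 mm glazed ceramic with a thin pale stripe along its middle, on 4 mm cork), about 130 g, lying loose on the desk, or absent (None). Origin: centre of the underside (cork); x along the 100 mm length, y along the 56 mm width, z up out of the glazed face.
- tile_b: Mustard-yellow rectangular tile, 100 x 56 mm and 14 mm thick in all (10 mm glazed ceramic with a thin pale stripe along its middle, on 4 mm cork), about 130 g, lying loose on the desk, or absent (None). Origin: centre of the underside (cork); x along the 100 mm length, y along the 56 mm width, z up out of the glazed face.
- tile_c: Slate-blue rectangular tile, 100 x 56 mm and 14 mm thick in all (10 mm glazed ceramic with a thin pale stripe along its middle, on 4 mm cork), about 130 g, lying loose on the desk, or absent (None). Origin: centre of the underside (cork); x along the 100 mm length, y along the 56 mm width, z up out of the glazed face.
- pen: Not part of the job: leave where it is. Navy plastic pen lying down, 140 mm long (x), 11 mm thick. Origin: centre of its underside.
- eraser: Not part of the job: leave where it is. White plastic eraser block, 62 x 28 x 18 mm. Origin: centre of its underside.
- tin: Not part of the job: leave where it is. Aluminium tin with a twist cap, 63 mm across, 50 mm high. Origin: centre of its underside.
- stand: Not part of the job: leave where it is. Clear acrylic phone stand, base 100 x 75 mm, 115 mm high. Origin: centre of its underside.
- notepad: Not part of the job: leave where it is. White paper notepad, 105 x 148 x 12 mm. Origin: centre of its underside.
Mind the look-alikes: they are no part of the job. There is more than one size of the tile_b; the job needs the larger. Leave any green look-alike of the clip alone.

How it is judged:
On the way, in this order (a step that is already met when the one before it is completed fails the run):
1. The clip's arm stands open past its hold-open point (value of joint clip_arm above 1.5 rad), for 0.3 s.
2. Every tile lies in the stack in the rack (horizontal distance between each of tile_held, tile_a, tile_b, tile_c and rack_seat below 0.01 m and z of tile_held in the frame of rack between 0.01 and 0.072 m and angle between the z axis of each of tile_held, tile_a, tile_b, tile_c and the z axis of rack, either way round below 0.1 rad and angle between the x axis of each of tile_held, tile_a, tile_b, tile_c and the y axis of rack, either way round below 0.15 rad and linear speed of each of tile_held, tile_a, tile_b, tile_c below 0.02 m/s and z of tile_a in the frame of rack between 0.01 and 0.072 m and z of tile_b in the frame of rack between 0.01 and 0.072 m and z of tile_c in the frame of rack between 0.01 and 0.072 m), for 0.2 s.
3. The keeper lever is down over the stack and the empty clip is shut (value of joint lever below 0.08 rad and value of joint clip_arm below 0.03 rad), for 0.2 s.
At the end, for the whole second after the job is handed in: Every tile present lies at rest in the rack within 10 mm of its centre line, flat (0.1 rad) and lengthwise along the rack (0.15 rad), its underside 10 to 72 mm above the desk; the keeper lever is down (below 0.08 rad) and the clip's arm is down (below 0.03 rad) (all of step 2 and all of step 3); the robot touches nothing.
It fails at once if The held tile is dragged out from under the lowered arm (value of joint clip_arm below 0.6 rad and horizontal distance between tile_held and clip_seat between 0.02 and 0.07 m and z of tile_held in the frame of clip below 0.048 m).
It fails at once if Another thing on the desk is pushed more than 40 mm (distance of any of pen, eraser, tin, stand, notepad from where it was at the start of the episode above 0.04 m).
It fails at once if The tin or the phone stand is knocked over (angle between any of tin, stand's own z axis and vertical above 0.6 rad).
Of tile_a, tile_b, tile_c only 1 to 3 are there at a start; the rules pass over those that are not, and their reading is None.
At some moment in a run one of tile_a, tile_b, tile_c may be knocked a few centimetres aside while the robot is not near it.
Once in a run the grip may slacken for a moment while it holds something.
It also fails if it takes over 210 s, if anything falls off the work surface, if the arm or the gripper's body presses on something with over 40 N, if the wrist force passes 120 N, or if a joint passes its speed limit or range.

## Working session

There is one attempt and no reset: what is moved stays moved. The work goes in short steps, Python scripts to look and compute and a tool call to move; the robot and the scene stay as the last step left them, time stands still between calls to the robot, and variables do not carry over. Pictures are saved under pics/ and viewed, about 12 in all and at most 16, crops included, and the job is handed in when it is done.

Besides the shell and the picture viewer there is one more tool, called as name([rows], argument=value, ...), one row to a line, values as JSON. play_rows: Moves the arm, as the interface text tells. Its arguments: {"type":"object","properties":{"rows":{"type":"array"}},"required":["rows"]}

```bash
ls; mkdir -p pics; cat > h.py <<'E'
from bench import *
import numpy as np, cv2
def snap(n):
    s=snapshot(n); return s
def cam(s):
    R=cv2.Rodrigues(np.array(s["rvec"],float))[0]; t=np.array(s["tvec"],float).ravel()
    K=np.array([[s["fx"],0,s["cx"]],[0,s["fy"],s["cy"]],[0,0,1.]]); return K,R,t
def proj(s,P):
    K,R,t=cam(s); q=(R@np.atleast_2d(P).T).T+t; u=q@K.T; return u[:,:2]/u[:,2:]
def back(s,uv,z):
    K,R,t=cam(s); uv=np.atleast_2d(uv).astype(float)
    d=np.c_[uv,np.ones(len(uv))]@np.linalg.inv(K).T@R; c=-R.T@t
    return c+d*((z-c[2])/d[:,2])[:,None]
def save(s,f,box=None,k=1):
    im=s["pixels"][:,:,::-1]
    if box: r0,r1,c0,c1=box; im=im[r0:r1,c0:c1]
    cv2.imwrite(f,cv2.resize(im,None,fx=k,fy=k,interpolation=cv2.INTER_CUBIC))
E
python3 - <<'E'
from h import *
a=snap("top"); b=snap("scene")
save(a,"pics/top0.png",None,1.5); save(b,"pics/scene0.png",None,1.5)
for s in(a,b):
    K,R,t=cam(s); print(-R.T@t, R[2], s["fx"])
for n in ["clip","rack","tile_held","tile_a","tile_b","tile_c","lever_bar","clip_bar","pen","eraser","tin","stand","notepad"]:
    for c,s in(("top",a),("scene",b)):
        for d in silhouettes(c,n):
            m=d["mask"].astype(np.uint8); 
            r=cv2.minAreaRect(np.argwhere(m)[:,::-1].astype(np.float32))
            print(n,c,round(d["confidence"],2),np.round(d["point"]),m.sum(),np.round(r[0]),np.round(r[1]),round(r[2]),np.round(back(s,r[0],.014)[0],3))
print(get_obs())
E
```

```text
pics
[ 0.42751943 -0.01692833  1.25864727] [ 0.06326408 -0.01320239 -0.99790949] 378.30480167490595
[1.06830839 0.65508778 0.71026029] [-0.51537314 -0.64045663 -0.56939076] 364.8057860155929
clip top 0.78 [181. 325.] 1415 [327. 186.] [57. 39.] 79 [ 0.495 -0.237  0.014]
clip top 0.78 [261. 327.] 1878 [332. 261.] [39. 60.] 5 [ 0.249 -0.252  0.014]
clip top 0.18 [144. 256.] 98 [256. 144.] [36.  3.] 84 [ 0.635 -0.005  0.014]
clip scene 0.69 [166. 289.] 960 [286. 163.] [29. 49.] 70 [ 0.237 -0.257  0.014]
clip scene 0.62 [189. 230.] 1156 [234. 186.] [38. 58.] 48 [ 0.488 -0.239  0.014]
clip scene 0.37 [302. 393.] 899 [395. 301.] [26. 41.] 60 [0.457 0.404 0.014]
clip scene 0.16 [182. 160.] 762 [162. 183.] [25. 34.] 86 [ 0.683 -0.397  0.014]
rack top 0.88 [167. 187.] 1566 [180. 166.] [57. 41.] 86 [0.563 0.246 0.014]
rack top 0.67 [132. 141.] 329 [144. 132.] [19. 20.] 90 [0.678 0.366 0.014]
rack scene 0.73 [272. 310.] 2887 [314. 270.] [58. 85.] 33 [0.545 0.215 0.014]
rack scene 0.54 [331. 317.] 985 [319. 334.] [38. 30.] 90 [0.667 0.358 0.014]
tile_held top 0.81 [192. 323.] 350 [326. 192.] [31.
[... 4436 characters left out ...]
4]
{'time': 1.4, 'joint_positions': array([-1.25314204e+00,  8.71951043e-02,  1.37068562e+00,  3.47656457e-05,
        1.68354320e+00, -1.03108872e-01]), 'qvel': array([-1.28415850e-03,  5.37181141e-06,  1.45182365e-04,  1.52649268e-03,
        1.62567163e-03,  7.86358694e-04]), 'joint_torque': array([ 1.05574109e-03, -3.40030754e+01, -3.02594376e+01,  7.20719341e-02,
        2.37021066e-02, -1.80847103e-06]), 'tool_pos': array([ 0.22466798, -0.5020694 ,  0.20551586]), 'ee_rot': array([ 3.14142127e+00, -1.69945584e-05,  4.20767077e-01]), 'wrist_force': array([-0.05113961, -0.53073697, -0.35349185]), 'wrist_torque': array([-0.06518942,  0.03651211,  0.00923017]), 'width': 0.09390160716840283}
```

View pics/top0.png

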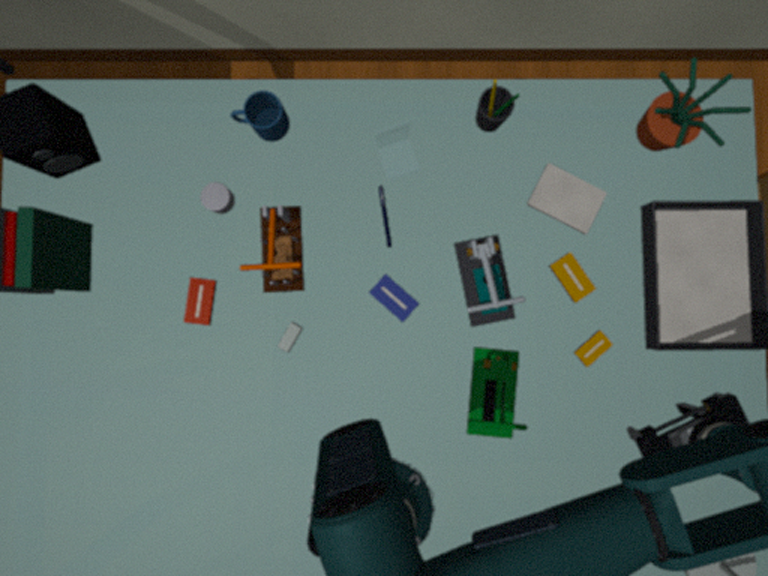

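View pics/scene0.png

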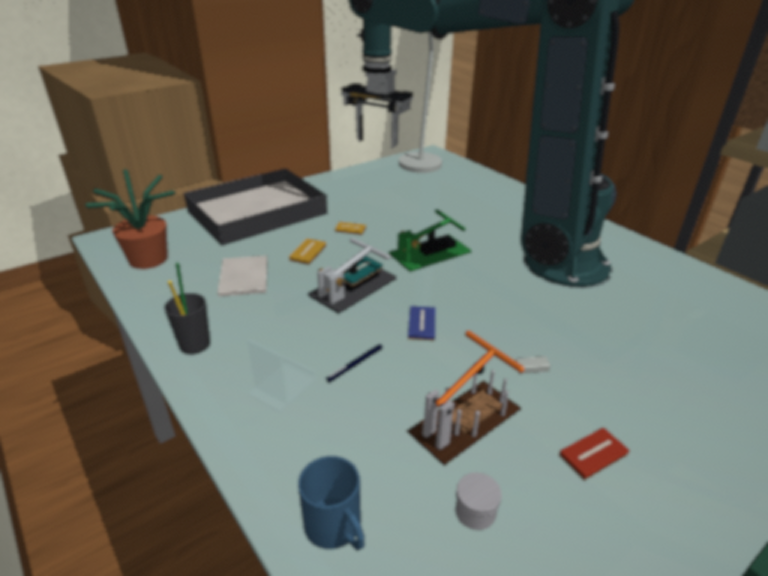

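The top view shows the arm low at bottom right, clear of the workspace. At 512×384 scale:
- **Clip:** the chrome clip is at about (327,186). The green look-alike is at (329,261) and stays untouched.
- **Rack:** at (188,166), with its lever partly raised.
- **Tiles:** red at (133,200) and blue at (262,198). Yellow is either (381,184), 32×19 px, or (395,232), 24×16 px. The first is the larger, so it's tile_b.

I'll fit poses by silhouette next.

```bash
cat > fit.py <<'E'
from h import *
from scipy.optimize import minimize
U=4
def box(cx,cy,cz,lx,ly,lz):
    return np.array([[cx+a*lx/2,cy+b*ly/2,cz+c*lz/2] for a in(-1,1) for b in(-1,1) for c in(-1,1)])
def tile(x=0,y=0,z=0,L=.1,W=.056): return [box(x,y,z+.007,L,W,.014)]
def rack(q):
    P=[box(0,.02,.003,.09,.19,.006)]+[box(sx*.0345,sy*.036,.031,.006,.006,.062) for sx in(-1,1) for sy in(-1,1)]
    c,s=np.cos(q),np.sin(q); f=.0160/.126; a=np.arcsin(f)+q
    b=np.array([0,.09-.126*np.cos(a),.088+.126*np.sin(a)]); h=np.array([0,.09,.088])
    P.append(np.array([b+[sx*.062,dy,dz] for sx in(-1,1) for dy in(-.005,.005) for dz in(-.005,.005)]))
    P.append(np.array([p+[dx,0,dz] for p in(h,b) for dx in(-.006,.006) for dz in(-.006,.006)]))
    P+= [box(sx*.016,.09,.048,.008,.02,.096) for sx in(-1,1)]
    return P
def clip(q,held=True):
    P=[box(0,0,.005,.19,.1,.01),box(-.02,0,.015,.096,.04,.03)]+[box(.065,s*.016,.036,.008,.02,.072) for s in(-1,1)]
    a=np.arcsin(.022/.122)+q; b=np.array([.065-.122*np.cos(a),0,.06+.122*np.sin(a)]); h=np.array([.065,0,.06])
    P.append(np.array([b+[dx,sy*.062,dz] for sy in(-1,1) for dx in(-.005,.005) for dz in(-.005,.005)]))
    P.append(np.array([p+[0,dy,dz] for p in(h,b) for dy in(-.007,.007) for dz in(-.007,.007)]))
    if held: P+=tile(-.02,0,.03)
    return P
def T(P,p):
    c,s=np.cos(p[2]),np.sin(p[2]); R=np.array([[c,-s,0],[s,c,0],[0,0,1]]); return P@R.T+[p[0],p[1],0]
def render(s,parts,p):
    m=np.zeros((384*U,512*U),np.uint8)
    for P in parts:
        uv=(proj(s,T(P,p))+.5)*U-.5
        cv2.fillConvexPoly(m,cv2.convexHull(np.round(uv*16).astype(np.int32)),1,shift=4)
    return cv2.resize(m.astype(np.float32),(512,384),interpolation=cv2.INTER_AREA)
def desk(s):
    im=s["pixels"].astype(np.float32); hsv=cv2.cvtColor(s["pixels"],cv2.COLOR_RGB2HSV).astype(int)
    return (hsv[...,0]>75)&(hsv[...,0]<97)&(hsv[...,1]<110)&(hsv[...,2]>95)
def fit(S,parts,p0,pad=14,mask=None):
    W=[]
    for i,s in enumerate(S):
        r=render(s,parts(p0),p0)>0; roi=cv2.dilate(r.astype(np.uint8),np.ones((pad,pad)))>0
        m=(~desk(s)).astype(np.float32) if mask is None else mask(s).astype(np.float32)
        m=cv2.GaussianBlur(m,(0,0),.7); W.append((s,m,roi))
    def cost(p): return sum((np.abs(cv2.GaussianBlur(render(s,parts(p),p),(0,0),.7)-m)*roi).sum()/m[roi].sum() for s,m,roi in W)
    p=np.array(p0,float)
    for st in(.012,.004):
        sim=np.vstack([p]+[p+np.eye(len(p))[i]*(st*(1 if i<2 else 8)) for i in range(len(p))])
        r=minimize(cost,p,method="Nelder-Mead",options=dict(initial_simplex=sim,xatol=1e-4,fatol=1e-5,maxiter=250)); p=r.x
    return p,r.fun
def hue(lo,hi,smin=110,vmin=60):
    def f(s):
        h=cv2.cvtColor(s["pixels"],cv2.COLOR_RGB2HSV).astype(int)
        hh=(h[...,0]>=lo)&(h[...,0]<=hi) if lo<hi else (h[...,0]>=lo)|(h[...,0]<=hi)
        m=(hh&(h[...,1]>smin)&(h[...,2]>vmin)).astype(np.uint8)
        return cv2.morphologyEx(m,cv2.MORPH_CLOSE,np.ones((5,5)))
    return f
E
cat > m0.py <<'E'
from fit import *
a=snap("top"); b=snap("scene")
import pickle; pickle.dump((a,b),open("s0.pkl","wb"))
res={}
for n,p0 in dict(a=(.451,.398,1.6),b=(.499,-.417,.5),c=(.456,-.022,-.9),bs=(.342,-.46,-.7)).items():
    for S in([a,b],[a],[b]):
        best=min((fit(S,lambda p:tile() if n!='bs' else tile(L=.076,W=.046),(p0[0],p0[1],w)) for w in (p0[2],0,.6,1.2,1.8,2.4)),key=lambda r:r[1])
        print(n,len(S),np.round(best[0],4),round(best[1],3)); res.setdefault(n,best[0])
for n,f,p0 in(("rack",lambda p:rack(p[3]),(.54,.245,-1.57,.5)),("clip",lambda p:clip(p[3]),(.495,-.237,.15,0.))):
    for S in([a,b],[a],[b]):
        best=min((fit(S,f,(p0[0],p0[1],p0[2]+w,p0[3]+v)) for w in(-.1,.15) for v in (0,.3)),key=lambda r:r[1])
        print(n,len(S),np.round(best[0],4),round(best[1],3)); res.setdefault(n,best[0])
k=3
def draw(s,box,fn):
    im=cv2.resize(s["pixels"][:,:,::-1],None,fx=k,fy=k,interpolation=cv2.INTER_CUBIC)
    L=[(tile(),res[n]) for n in'abc']+[(rack(res["rack"][3]),res["rack"]),(clip(res["clip"][3]),res["clip"])]
    for P,p in L:
        for Q in P:
            cv2.polylines(im,[cv2.convexHull(np.round((proj(s,T(Q,p))+.5)*k).astype(np.int32))],1,(255,0,255),1)
    r0,r1,c0,c1=[v*k for v in box]; cv2.imwrite(fn,im[r0:r1,c0:c1])
draw(a,(120,270,155,420),"pics/f1.png"); draw(b,(140,325,190,430),"pics/f2.png")
E
python3 m0.py
```

```text
a 2 [ 0.4503  0.4014 -0.1168] 0.103
a 1 [0.4501 0.4015 3.0252] 0.032
a 1 [ 0.4514  0.4016 -0.119 ] 0.062
b 2 [ 0.4995 -0.4212  0.5773] 0.26
b 1 [ 0.4994 -0.4211  0.5723] 0.046
b 1 [ 0.5    -0.4208  0.4817] 0.196
c 2 [ 0.4552 -0.0243  0.8367] 0.119
c 1 [ 0.4549 -0.0247  0.8437] 0.045
c 1 [ 0.4564 -0.0237  0.854 ] 0.067
bs 2 [ 0.3418 -0.4631 -0.8943] 0.284
bs 1 [ 0.3414 -0.4629  2.2715] 0.068
bs 1 [ 0.3408 -0.4601 -0.9298] 0.203
rack 2 [ 0.5453  0.2232 -1.5244  0.2234] 0.148
rack 1 [ 0.5457  0.2222 -1.5232  0.2216] 0.033
rack 1 [ 0.5455  0.2241 -1.5199  0.2312] 0.081
clip 2 [ 0.4935 -0.2266  0.1947 -0.3965] 0.426
clip 1 [ 0.493  -0.2258  0.1958 -0.0418] 0.083
clip 1 [ 0.4949 -0.2296  0.2041 -0.5358] 0.275
```

View pics/f1.png

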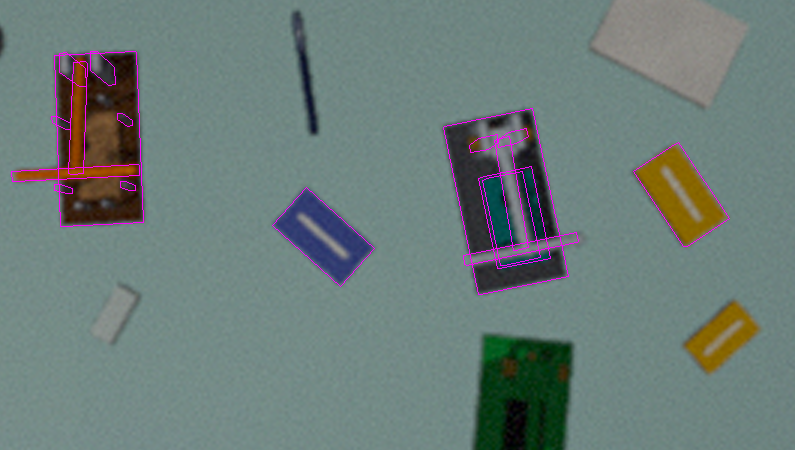

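View pics/f2.png

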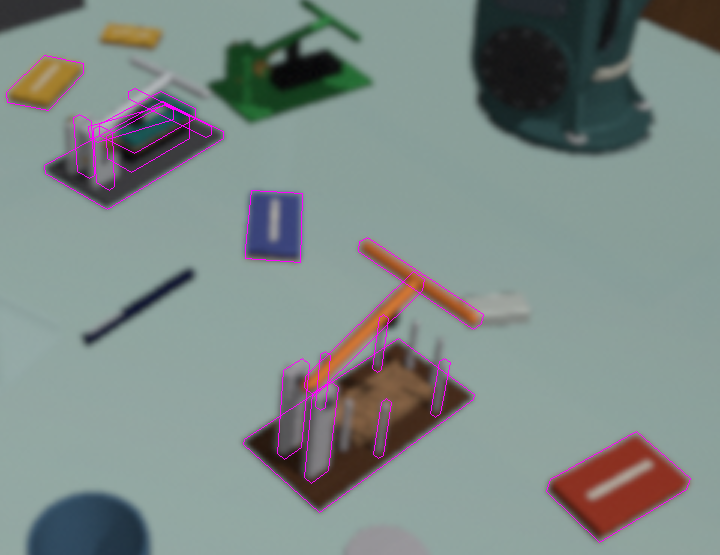

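```bash
cat > ov.py <<'E'
from fit import *
import sys
def ov(s,L,box,fn,k=7):
    im=cv2.resize(s["pixels"][:,:,::-1],None,fx=k,fy=k,interpolation=cv2.INTER_CUBIC)
    im0=im.copy()
    for P,p in L:
        for Q in P: cv2.polylines(im,[cv2.convexHull(np.round((proj(s,T(Q,p))+.5)*k).astype(np.int32))],1,(255,0,255),1)
    r0,r1,c0,c1=[v*k for v in box]; out=im[r0:r1,c0:c1]
    if fn: cv2.imwrite(fn,out)
    return im0[r0:r1,c0:c1],out
E
python3 - <<'E'
from ov import *; import pickle
a,b=pickle.load(open("s0.pkl","rb"))
R=(.5455,.2230,-1.5225); C=(.4933,-.2264,.1955)
ends=[box(sx*.015,sy*.0565,.031,.006,.006,.062) for sx in(-1,1) for sy in(-1,1)]
i1,_=ov(b,[],(255,312,268,352),None,7)
_,i2=ov(b,[(clip(0),C)],(175,212,200,268),None,5)
_,i3=ov(a,[(rack(.225)+ends,R)],(134,198,160,204),None,5)
H=max(i2.shape[0],i3.shape[0]); f=lambda i:cv2.copyMakeBorder(i,0,H-i.shape[0],0,0,cv2.BORDER_CONSTANT)
lo=np.hstack([f(i2),f(i3)]); W=max(lo.shape[1],i1.shape[1]); g=lambda i:cv2.copyMakeBorder(i,0,0,0,W-i.shape[1],cv2.BORDER_CONSTANT)
o=np.vstack([g(i1),g(lo)]); print(o.shape); cv2.imwrite("pics/f3.png",cv2.resize(o,None,fx=.83,fy=.83))
E
```

```text
(719, 588, 3)
```

View pics/f3.png

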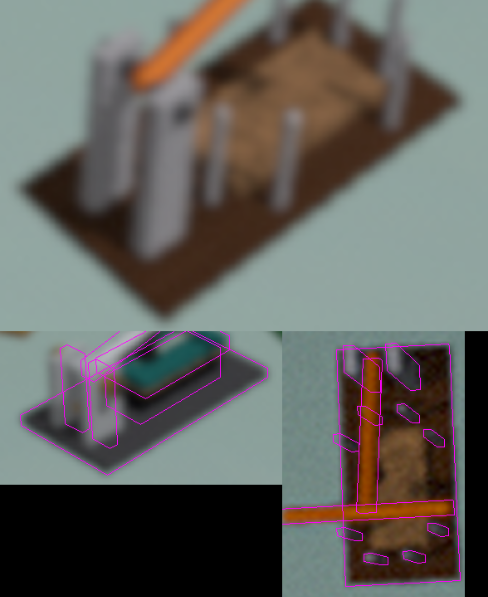

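The rack, tile and clip base outlines line up with the picture. The crop also shows the larger mustard tile, at (381,184), and its 100×56 model fits well. Next I'll open the clip arm.

```bash
cat > plan.py <<'E'
from h import *
import bench
g=getattr(bench,"tcp_to_grasp",None)
R=np.array((.5455,.2230,-1.5225)); C=np.array((.4933,-.2264,.1955))
def w(p,v):
    c,s=np.cos(p[2]),np.sin(p[2]); return np.array([p[0]+c*v[0]-s*v[1],p[1]+s*v[0]+c*v[1],v[2]])
def clipbar(q,side=.036,o=0):
    a=q+.1813; return w(C,(.065-.122*np.cos(a),side,.06+.122*np.sin(a)))
def levbar(q,side=.036):
    a=q+.1273; return w(R,(side,.09-.126*np.cos(a),.088+.126*np.sin(a)))
def go(P,psi=None,name=""):
    o=get_obs(); d=(np.array(P)-o["tool_pos"])*100
    y=o["ee_rot"][2]; dy=0 if psi is None else (psi-y+np.pi)%(2*np.pi)-np.pi
    print(name,"shift cm",np.round(d,2),"turn",round(dy,3))
E
python3 - <<'E'
from plan import *
print(g,[x for x in dir(bench) if not x.startswith("_")])
g=g or .02
for sd in(.036,-.036):
    print(clipbar(0,sd)); go(clipbar(0,sd)-[0,0,g],1.766,"bar")
for q in np.linspace(0,1.85,8): print(np.round((clipbar(q)-clipbar(0))*100,2).tolist())
E
```

```text
0.0188 ['IKError', 'close_job', 'get_obs', 'silhouettes', 'snapshot', 'tcp_to_grasp']
[ 0.43235403 -0.20177     0.08199763]
bar shift cm [ 20.77  30.03 -14.23] turn 1.345
[ 0.44634054 -0.27239845  0.08199763]
bar shift cm [ 22.17  22.97 -14.23] turn 1.345
[0.0, 0.0, 0.0]
[0.97, 0.19, 3.06]
[2.69, 0.53, 5.75]
[5.05, 1.0, 7.89]
[7.87, 1.56, 9.33]
[10.96, 2.17, 9.97]
[14.1, 2.79, 9.77]
[17.09, 3.38, 8.73]
```

play_rows([
  [6, [10, 15, 0], [0, 0, 0.67]],
  [6, [10, 15, 0], [0, 0, 0.67]],
  [6, [10, 15, 0], [0, 0, 0.67]],
  [6, [10, 15, 0], [0, 0, 0.67]],
  [6, [20.8, 30, -6], [0, 0, 1.345]],
  [6, [20.8, 30, -6], [0, 0, 1.345]],
  [6, [20.8, 30, -6], [0, 0, 1.345]],
  [6, [20.8, 30, -6], [0, 0, 1.345]],
])

```text
time: 2.17
tool_pos: [0.4109, -0.232, 0.1572]
ee_rot: [3.14, 0.001, 1.427]
wrist_force: [0.9, -0.6, -0.1]
width: 0.0603
```

```bash
python3 - <<'E'
from plan import *
go(clipbar(0)-[0,0,g],1.766)
E
```

```text
shift cm [ 2.15  3.02 -9.4 ] turn 0.339
```

play_rows([
  [6, [2, 2.8, -2], [0, 0, 0.32]],
  [6, [2, 2.8, -2], [0, 0, 0.32]],
  [6, [2, 2.8, -2], [0, 0, 0.32]],
  [6, [2, 2.8, -2], [0, 0, 0.32]],
  [6, [2, 2.8, -2], [0, 0, 0.32]],
])

```text
time: 2.58
tool_pos: [0.4302, -0.2056, 0.1374]
ee_rot: [3.141, 0.0, 1.739]
wrist_force: [0.0, 0.1, 0.0]
width: 0.06
```

```bash
python3 - <<'E'
from plan import *
go(clipbar(0)-[0,0,g],1.766)
a=snap("top");b=snap("scene")
from ov import *
ov(b,[],(120,215,190,310),"pics/c1.png",6)
E
```

```text
shift cm [ 0.22  0.38 -7.42] turn 0.027
```

View pics/c1.png

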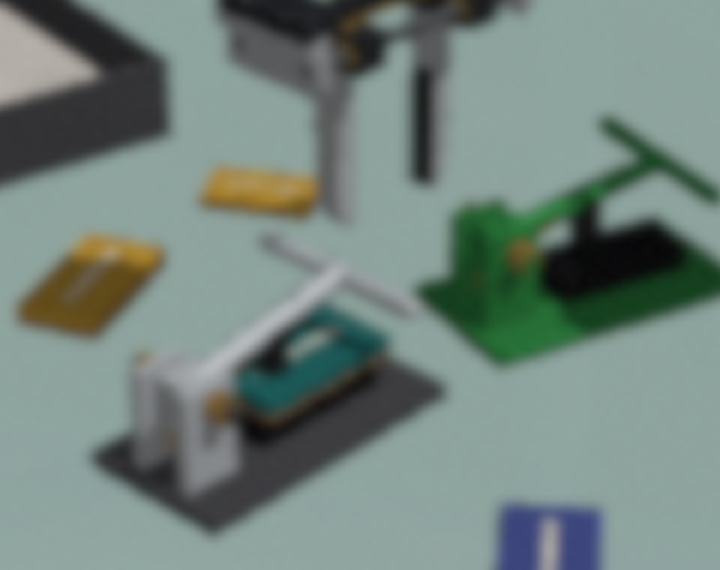

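The crop shows the chrome clip shut on the teal tile with its bar at crop (265,240)–(410,310). The gripper is above it, so I'll lower and pinch.

play_rows([
  [6, [0.2, 0.4, -3.7], [0, 0, 0.027]],
  [6, [0.2, 0.4, -7.4], [0, 0, 0.027]],
  [6, [0.2, 0.4, -7.4], [0, 0, 0.027]],
  [0, [0.2, 0.4, -7.4], [0, 0, 0.027]],
  [0, [0.2, 0.4, -7.4], [0, 0, 0.027]],
  [0, [0.2, 0.4, -7.4], [0, 0, 0.027]],
  [0, [0.2, 0.4, -7.4], [0, 0, 0.027]],
  [0, [0.2, 0.4, -7.4], [0, 0, 0.027]],
])

```text
time: 3.35
tool_pos: [0.4332, -0.2025, 0.0654]
ee_rot: [3.139, 0.003, 1.768]
wrist_force: [0.2, 0.6, 0.7]
width: 0.0303
```

play_rows([
  [0, [0, 0, 0], [0, 0, 0]],
  [0, [0, 0, 0], [0, 0, 0]],
  [0, [0, 0, 0], [0, 0, 0]],
  [0, [0, 0, 0], [0, 0, 0]],
])

```text
time: 3.68
tool_pos: [0.4334, -0.2016, 0.0638]
ee_rot: [3.138, 0.001, 1.768]
wrist_force: [4.0, 0.6, 0.7]
width: 0.0111
```

play_rows([
  [0, [0.4, 0.1, 1.5], [0, 0, 0]],
  [0, [1.0, 0.2, 3.0], [0, 0, 0]],
  [0, [1.7, 0.3, 4.4], [0, 0, 0]],
  [0, [2.7, 0.5, 5.7], [0, 0, 0]],
  [0, [3.8, 0.75, 6.9], [0, 0, 0]],
  [0, [5.05, 1.0, 7.9], [0, 0, 0]],
  [0, [6.4, 1.3, 8.7], [0, 0, 0]],
  [0, [7.9, 1.6, 9.3], [0, 0, 0]],
])

```text
time: 4.35
tool_pos: [0.5081, -0.1875, 0.1596]
ee_rot: [-3.135, 0.003, 1.766]
wrist_force: [-6.2, -1.2, 9.7]
width: 0.0109
```

play_rows([
  [0, [1.5, 0.3, 0.4], [0, 0, 0]],
  [0, [3.1, 0.6, 0.65], [0, 0, 0]],
  [0, [4.7, 0.9, 0.65], [0, 0, 0]],
  [0, [6.2, 1.2, 0.45], [0, 0, 0]],
  [0, [7.7, 1.5, 0.0], [0, 0, 0]],
  [0, [9.0, 1.8, -0.5], [0, 0, 0]],
  [0, [9.0, 1.8, -0.5], [0, 0, 0]],
  [0, [9.0, 1.8, -0.5], [0, 0, 0]],
])

```text
time: 5.02
tool_pos: [0.603, -0.1691, 0.1516]
ee_rot: [3.139, 0.004, 1.768]
wrist_force: [4.1, -3.5, -0.3]
width: 0.0112
```

play_rows([
  [5, [0, 0, 0], [0, 0, 0]],
  [5, [0, 0, 0], [0, 0, 0]],
  [5, [0, 0, 0], [0, 0, 0]],
  [5, [0, 0, 4], [0, 0, 0]],
  [5, [0, 0, 8], [0, 0, 0]],
  [5, [0, 0, 8], [0, 0, 0]],
  [5, [0, 0, 8], [0, 0, 0]],
])

```text
time: 5.6
tool_pos: [0.6018, -0.168, 0.2352]
ee_rot: [3.136, 0.003, 1.768]
wrist_force: [-0.2, 0.5, 0.0]
width: 0.0497
```

```bash
python3 - <<'E'
from plan import *
b=snap("scene"); save(b,"pics/c2.png",(60,330,150,450),2)
go(levbar(.225,.036)-[0,0,g],1.619,"+"); go(levbar(.225,-.036)-[0,0,g],1.619,"-")
print(levbar(.225,.036))
for q in np.linspace(.225,1.7,8): print(np.round((levbar(q)-levbar(.225))*100,2).tolist())
E
```

```text
+ shift cm [ -8.19  35.33 -11.98] turn -0.149
- shift cm [ -8.54  42.52 -11.98] turn -0.149
[0.51900967 0.18567759 0.13147724]
[0.0, 0.0, 0.0]
[1.17, 0.06, 2.38]
[2.81, 0.14, 4.46]
[4.85, 0.23, 6.15]
[7.2, 0.35, 7.37]
[9.75, 0.47, 8.08]
[12.39, 0.6, 8.24]
[15.01, 0.73, 7.84]
```

View pics/c2.png

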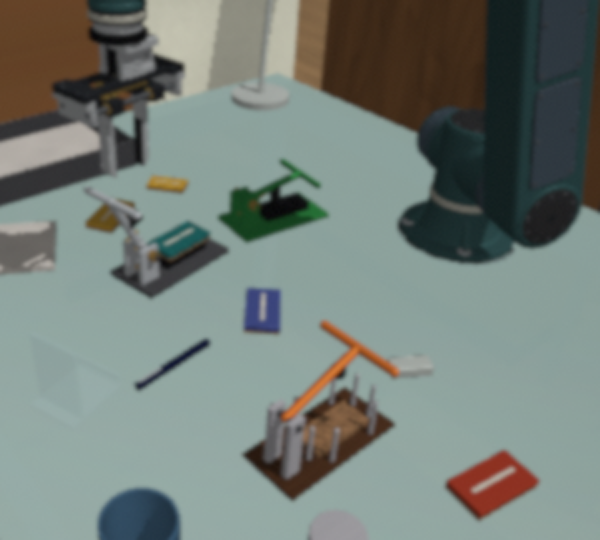

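The clip arm now stands open by itself at crop (110,200), with the teal tile exposed. Next is the lever.

play_rows([
  [6, [-4, 17, 0], [0, 0, -0.15]],
  [6, [-4, 17, 0], [0, 0, -0.15]],
  [6, [-4, 17, 0], [0, 0, -0.15]],
  [6, [-4, 17, 0], [0, 0, -0.15]],
  [6, [-4, 17, 0], [0, 0, -0.15]],
  [6, [-8.2, 33, -4], [0, 0, -0.15]],
  [6, [-8.2, 33, -4], [0, 0, -0.15]],
  [6, [-8.2, 33, -4], [0, 0, -0.15]],
])

```text
time: 6.32
tool_pos: [0.5286, 0.1206, 0.1995]
ee_rot: [-3.138, 0.001, 1.616]
wrist_force: [0.6, 0.1, -1.2]
width: 0.0602
```

play_rows([
  [6, [-0.5, 4, -1], [0, 0, 0]],
  [6, [-0.5, 4, -1], [0, 0, 0]],
  [6, [-0.5, 4, -1], [0, 0, 0]],
  [6, [-0.5, 4, -1], [0, 0, 0]],
])

```text
time: 6.65
tool_pos: [0.5246, 0.1592, 0.1905]
ee_rot: [-3.139, 0.001, 1.618]
wrist_force: [-0.7, 0.1, 1.0]
width: 0.0598
```

```bash
python3 - <<'E'
from plan import *
go(levbar(.225,.036)-[0,0,g],1.619,"+")
E
```

```text
+ shift cm [-0.56  2.65 -7.78] turn 0.001
```

play_rows([
  [6, [-0.6, 2.6, 0], [0, 0, 0]],
  [6, [-0.6, 2.6, -4], [0, 0, 0]],
  [6, [-0.6, 2.6, -7.8], [0, 0, 0]],
  [6, [-0.6, 2.6, -7.8], [0, 0, 0]],
  [0, [-0.6, 2.6, -7.8], [0, 0, 0]],
  [0, [-0.6, 2.6, -7.8], [0, 0, 0]],
  [0, [-0.6, 2.6, -7.8], [0, 0, 0]],
  [0, [-0.6, 2.6, -7.8], [0, 0, 0]],
])

```text
time: 7.32
tool_pos: [0.5215, 0.1858, 0.1174]
ee_rot: [3.135, -0.001, 1.617]
wrist_force: [-0.6, -0.4, -0.7]
width: 0.0365
```

play_rows([
  [0, [0, 0, 0], [0, 0, 0]],
  [0, [0, 0, 0], [0, 0, 0]],
  [0, [0, 0, 0], [0, 0, 0]],
  [0, [0, 0, 0], [0, 0, 0]],
  [0, [0, 0, 0], [0, 0, 0]],
])

```text
time: 7.73
tool_pos: [0.5195, 0.186, 0.1141]
ee_rot: [3.14, -0.0, 1.618]
wrist_force: [1.4, -0.1, -0.8]
width: 0.0109
```

play_rows([
  [0, [0.55, 0.0, 1.2], [0, 0, 0]],
  [0, [1.2, 0.05, 2.4], [0, 0, 0]],
  [0, [2.0, 0.1, 3.5], [0, 0, 0]],
  [0, [2.8, 0.14, 4.45], [0, 0, 0]],
  [0, [3.8, 0.2, 5.35], [0, 0, 0]],
  [0, [4.85, 0.23, 6.15], [0, 0, 0]],
  [0, [6.0, 0.3, 6.85], [0, 0, 0]],
  [0, [7.2, 0.35, 7.4], [0, 0, 0]],
])

```text
time: 8.4
tool_pos: [0.5891, 0.1891, 0.1908]
ee_rot: [-3.138, 0.001, 1.618]
wrist_force: [-4.4, -0.7, 5.5]
width: 0.0111
```

play_rows([
  [0, [1.3, 0.05, 0.4], [0, 0, 0]],
  [0, [2.6, 0.1, 0.7], [0, 0, 0]],
  [0, [3.9, 0.2, 0.83], [0, 0, 0]],
  [0, [5.2, 0.25, 0.85], [0, 0, 0]],
  [0, [6.5, 0.3, 0.7], [0, 0, 0]],
  [0, [7.8, 0.4, 0.45], [0, 0, 0]],
  [0, [7.8, 0.4, 0.45], [0, 0, 0]],
  [0, [7.8, 0.4, 0.45], [0, 0, 0]],
])

```text
time: 9.07
tool_pos: [0.6701, 0.1929, 0.1925]
ee_rot: [3.14, 0.001, 1.617]
wrist_force: [1.6, -1.2, 0.4]
width: 0.0108
```

play_rows([
  [5, [0, 0, 0], [0, 0, 0]],
  [5, [0, 0, 0], [0, 0, 0]],
  [5, [0, 0, 0], [0, 0, 0]],
  [5, [0, 0, 4], [0, 0, 0]],
  [5, [0, 0, 6], [0, 0, 0]],
  [9.4, [-8, 0, 6], [0, 0, 0]],
  [9.4, [-14, 0, 6], [0, 0, 0]],
  [9.4, [-20, 0, 6], [0, 0, 0]],
])

```text
time: 9.73
tool_pos: [0.5429, 0.1935, 0.2515]
ee_rot: [-3.14, -0.0, 1.618]
wrist_force: [0.0, 0.5, 0.4]
width: 0.061
```

```bash
cat > loc.py <<'E'
from fit import *
import sys
def near(s,c,pos,r=.09):
    # best silhouette near expected position -> mask
    pass
def loc(n,p0,S,z=0):
    best=min((fit(S,lambda p:tile(z=z),(p0[0],p0[1],p0[2]+w),pad=20) for w in(0,.25,-.25)),key=lambda r:r[1]); return best
E
python3 - <<'E'
from plan import *; from loc import *
from ov import ov
a=snap("top"); b=snap("scene"); save(b,"pics/d1.png",(60,330,150,450),2)
for n,p in dict(a=(.4503,.4014,-.117),b=(.4995,-.4212,.575),c=(.4552,-.0243,.84)).items():
    print(n,[ (np.round(r[0],4),round(r[1],3)) for r in (loc(n,p,[a]),loc(n,p,[b]))])
E
```

```text
a [(array([ 0.448 ,  0.4036, -0.0712]), np.float64(0.547)), (array([ 0.4511,  0.4023, -0.1619]), np.float64(0.075))]
b [(array([ 0.4986, -0.4214,  0.5808]), np.float64(0.045)), (array([ 0.4995, -0.4196,  0.4475]), np.float64(0.421))]
c [(array([ 0.4554, -0.0243,  0.8337]), np.float64(0.042)), (array([ 0.4664, -0.0151,  0.7502]), np.float64(0.347))]
```

View pics/d1.png

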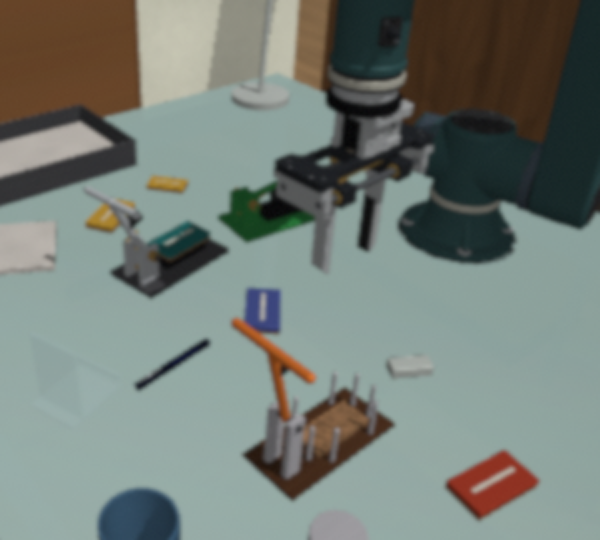

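The lever stands open at about 1.7 rad, and the clip remains open. I'll take the blue tile first.

play_rows([
  [9.4, [-9, -21.8, -5], [0, 0, -0.78]],
  [9.4, [-9, -21.8, -5], [0, 0, -0.78]],
  [9.4, [-9, -21.8, -5], [0, 0, -0.78]],
  [9.4, [-9, -21.8, -5], [0, 0, -0.78]],
  [9.4, [-9, -21.8, -5], [0, 0, -0.78]],
  [9.4, [-9, -21.8, -5], [0, 0, -0.78]],
  [9.4, [-9, -21.8, -10], [0, 0, -0.78]],
  [9.4, [-9, -21.8, -14], [0, 0, -0.78]],
])

```text
time: 10.5
tool_pos: [0.4563, -0.0269, 0.1211]
ee_rot: [3.134, -0.005, 0.833]
wrist_force: [0.8, 0.4, -1.3]
width: 0.0941
```

play_rows([
  [9.4, [0, 0, 0], [0, 0, 0]],
  [9.4, [0, 0, 0], [0, 0, 0]],
])

```text
time: 10.67
tool_pos: [0.4518, -0.0243, 0.1166]
ee_rot: [-3.135, 0.004, 0.838]
wrist_force: [0.8, 0.2, 0.7]
width: 0.0941
```

```bash
python3 - <<'E'
from plan import *
go((.4554,-.0243,.004),.836)
E
```

```text
shift cm [  0.36  -0.   -11.26] turn -0.002
```

play_rows([
  [9.4, [0.4, 0, -4], [0, 0, 0]],
  [9.4, [0.4, 0, -8], [0, 0, 0]],
  [9.4, [0.4, 0, -8], [0, 0, 0]],
  [9.4, [0.4, 0, -8], [0, 0, 0]],
  [9.4, [0.4, 0, -8], [0, 0, 0]],
])

```text
time: 11.08
tool_pos: [0.4617, -0.0249, 0.0433]
ee_rot: [3.136, -0.004, 0.839]
wrist_force: [1.1, -0.3, 0.5]
width: 0.094
```

```bash
python3 - <<'E'
from plan import *
go((.4554,-.0243,.004),.836)
E
```

```text
shift cm [-0.63  0.06 -3.93] turn -0.003
```

play_rows([
  [9.4, [0, 0, 0], [0, 0, 0]],
  [9.4, [0, 0, 0], [0, 0, 0]],
  [9.4, [0, 0, 0], [0, 0, 0]],
])

```text
time: 11.33
tool_pos: [0.46, -0.0249, 0.0416]
ee_rot: [3.138, -0.002, 0.838]
wrist_force: [-0.6, -0.3, -0.4]
width: 0.0939
```

play_rows([
  [9.4, [0, 0, 0], [0, 0, 0]],
])

```text
time: 11.42
tool_pos: [0.4592, -0.0248, 0.0405]
ee_rot: [3.139, -0.001, 0.838]
wrist_force: [-0.2, -0.6, 1.2]
width: 0.0941
```

play_rows([
  [9.4, [-0.3, 0.05, -1.2], [0, 0, 0]],
  [9.4, [-0.3, 0.05, -2.4], [0, 0, 0]],
  [9.4, [-0.3, 0.05, -3.5], [0, 0, 0]],
  [9.4, [-0.3, 0.05, -3.5], [0, 0, 0]],
  [9.4, [-0.3, 0.05, -3.5], [0, 0, 0]],
  [9.4, [-0.3, 0.05, -3.5], [0, 0, 0]],
  [9.4, [-0.3, 0.05, -3.5], [0, 0, 0]],
])

```text
time: 12.0
tool_pos: [0.4559, -0.0243, 0.0048]
ee_rot: [3.14, -0.001, 0.838]
wrist_force: [0.2, 0.3, 0.9]
width: 0.0942
```

Aligned. Close, then lift slightly.

play_rows([
  [4, [0, 0, -0.1], [0, 0, 0]],
  [4, [0, 0, -0.1], [0, 0, 0]],
  [4, [0, 0, -0.1], [0, 0, 0]],
  [4, [0, 0, -0.1], [0, 0, 0]],
  [4, [0, 0, -0.1], [0, 0, 0]],
  [4, [0, 0, -0.1], [0, 0, 0]],
  [4, [0, 0, -0.1], [0, 0, 0]],
  [4, [0, 0, -0.1], [0, 0, 0]],
])

```text
time: 12.67
tool_pos: [0.4552, -0.0242, 0.0031]
ee_rot: [3.141, -0.0, 0.838]
wrist_force: [-0.1, -0.6, 0.3]
width: 0.0557
```

play_rows([
  [4, [0, 0, 1], [0, 0, 0]],
  [4, [0, 0, 2.5], [0, 0, 0]],
  [4, [0, 0, 5], [0, 0, 0]],
  [4, [0, 0, 8], [0, 0, -0.1]],
  [4, [1, 4, 10.5], [0, 0, -0.22]],
  [4, [3, 7, 11], [0, 0, -0.34]],
  [4, [5, 10, 11], [0, 0, -0.46]],
  [4, [7, 13, 11], [0, 0, -0.58]],
])

```text
time: 13.33
tool_pos: [0.5261, 0.1064, 0.1155]
ee_rot: [3.141, -0.004, 0.267]
wrist_force: [0.6, 0.1, -2.0]
width: 0.0557
```

```bash
python3 - <<'E'
from plan import *
go((R[0],R[1],.10),.0483)
E
```

```text
shift cm [ 1.94 11.66 -1.55] turn -0.219
```

play_rows([
  [4, [0.5, 3, 0], [0, 0, -0.11]],
  [4, [1, 6, 0], [0, 0, -0.21]],
  [4, [1.5, 9, 0], [0, 0, -0.21]],
  [4, [1.9, 11, 0], [0, 0, -0.21]],
  [4, [1.9, 11.6, 0], [0, 0, -0.21]],
  [4, [1.9, 11.6, 0], [0, 0, -0.21]],
  [4, [1.9, 11.6, 0], [0, 0, -0.21]],
  [4, [1.9, 11.6, 0], [0, 0, -0.21]],
])

```text
time: 14.0
tool_pos: [0.5436, 0.2198, 0.1131]
ee_rot: [3.141, 0.0, 0.063]
wrist_force: [-0.5, -0.2, -0.2]
width: 0.0555
```

play_rows([
  [4, [0, 0, 0], [0, 0, 0]],
  [4, [0, 0, 0], [0, 0, 0]],
  [4, [0, 0, 0], [0, 0, 0]],
  [4, [0, 0, 0], [0, 0, 0]],
])

```text
time: 14.33
tool_pos: [0.5438, 0.2205, 0.1132]
ee_rot: [3.141, -0.0, 0.063]
wrist_force: [-0.3, 0.2, -1.7]
width: 0.0553
```

```bash
python3 - <<'E'
from plan import *; from ov import *
print(get_obs()["width"]);go((R[0],R[1],.10),.0483)
b=snap("scene");a=snap("top")
z=get_obs()["tool_pos"][2]
# tile box hanging ~ z-.003
_,i1=ov(a,[],(125,205,150,215),None,5); _,i2=ov(b,[],(230,320,265,355),None,5)
H=max(i1.shape[0],i2.shape[0]); cv2.imwrite("pics/e1.png",np.hstack([cv2.copyMakeBorder(i,0,H-i.shape[0],0,0,cv2.BORDER_CONSTANT) for i in(i1,i2)]))
E
```

```text
0.055311629154657774
 shift cm [ 0.17  0.25 -1.32] turn -0.015
```

View pics/e1.png

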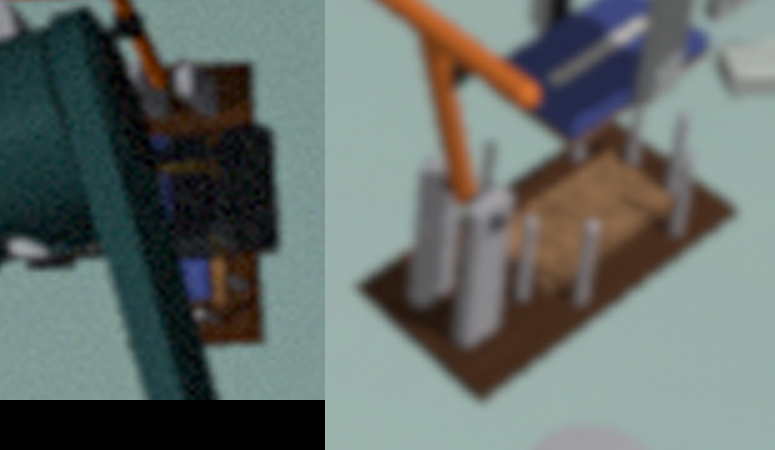

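The blue tile hangs level over the rack with its length along the posts. Lowering it.

play_rows([
  [4, [0.15, 0.25, 0], [0, 0, -0.015]],
  [4, [0.15, 0.25, -1.5], [0, 0, -0.015]],
  [4, [0.15, 0.25, -3], [0, 0, -0.015]],
  [4, [0.15, 0.25, -4.5], [0, 0, -0.015]],
  [4, [0.15, 0.25, -5.7], [0, 0, -0.015]],
  [4, [0.15, 0.25, -6.5], [0, 0, -0.015]],
  [4, [0.15, 0.25, -6.5], [0, 0, -0.015]],
  [4, [0.15, 0.25, -6.5], [0, 0, -0.015]],
])

```text
time: 15.1
tool_pos: [0.5451, 0.2237, 0.0478]
ee_rot: [3.141, 0.001, 0.049]
wrist_force: [-0.0, -0.3, -0.8]
width: 0.0557
```

play_rows([
  [4, [0, 0, -0.8], [0, 0, 0]],
  [4, [0, 0, -1.6], [0, 0, 0]],
  [4, [0, 0, -2.4], [0, 0, 0]],
  [4, [0, 0, -2.9], [0, 0, 0]],
  [4, [0, 0, -2.9], [0, 0, 0]],
  [4, [0, 0, -2.9], [0, 0, 0]],
])

```text
time: 15.6
tool_pos: [0.5449, 0.2235, 0.0186]
ee_rot: [3.141, 0.001, 0.049]
wrist_force: [0.2, 0.5, -2.2]
width: 0.0557
```

play_rows([
  [4, [0, 0, -0.15], [0, 0, 0]],
  [7, [0, 0, -0.15], [0, 0, 0]],
  [7, [0, 0, -0.15], [0, 0, 0]],
  [7, [0, 0, -0.15], [0, 0, 0]],
  [7, [0, 0, -0.15], [0, 0, 0]],
  [7, [0, 0, 3], [0, 0, 0]],
  [7, [0, 0, 6], [0, 0, 0]],
  [7, [0, 0, 10], [0, 0, 0]],
])

```text
time: 16.27
tool_pos: [0.5434, 0.223, 0.1175]
ee_rot: [3.14, 0.006, 0.049]
wrist_force: [0.2, -1.4, -0.3]
width: 0.0703
```

play_rows([
  [9.4, [-3, -4, 2], [0, 0, 0.1]],
  [9.4, [-5, -8, 4], [0, 0, 0.2]],
  [9.4, [-7, -12, 4], [0, 0, 0.3]],
  [9.4, [-8, -16, 4], [0, 0, 0.4]],
  [9.4, [-8, -20, 4], [0, 0, 0.5]],
  [9.4, [-8, -24, 4], [0, 0, 0.53]],
  [9.4, [-8, -28, 4], [0, 0, 0.53]],
  [9.4, [-8, -31, 4], [0, 0, 0.53]],
])

```text
time: 16.93
tool_pos: [0.4648, -0.0842, 0.1599]
ee_rot: [3.14, -0.001, 0.58]
wrist_force: [0.5, -0.6, 0.6]
width: 0.0941
```

```bash
python3 - <<'E'
from plan import *; from loc import *
a=snap("top");b=snap("scene")
for n,p,z,S in(("a",(.4503,.4014,-.117),0,([a],[b])),("b",(.4995,-.4212,.575),0,([a],[b],[a,b]))):
    print(n,[(np.round(r[0],4),round(r[1],3)) for r in(loc(n,p,s,z) for s in S)])
r=fit([b],lambda p:tile(z=.014),(R[0],R[1],.048),mask=hue(105,125,90,40)); print(r)
save(b,"pics/e2.png",(140,330,150,450),2)
go((.4990,-.4212,.10),.575)
E
```

```text
a [(array([ 0.4506,  0.4012, -0.1258]), np.float64(0.036)), (array([ 0.4511,  0.4028, -0.1473]), np.float64(0.075))]
b [(array([ 0.4986, -0.4218,  0.5902]), np.float64(0.034)), (array([ 0.5002, -0.4188,  0.5296]), np.float64(0.414)), (array([ 0.4991, -0.4214,  0.5819]), np.float64(0.46))]
(array([0.54148365, 0.22220591, 0.14915297]), np.float64(0.3635871410369873))
 shift cm [  3.41 -33.32  -5.95] turn 0.005
```

View pics/e2.png

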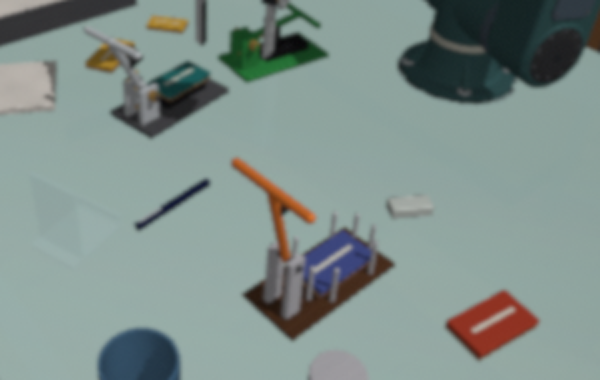

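The blue tile is in the rack between the posts at crop (335,258). Next is the larger yellow tile, which hasn't moved.

play_rows([
  [9.4, [0.4, -4, 0], [0, 0, 0]],
  [9.4, [0.8, -8, 0], [0, 0, 0]],
  [9.4, [1.2, -12, 0], [0, 0, 0]],
  [9.4, [1.6, -16, 0], [0, 0, 0]],
  [9.4, [2, -20, 0], [0, 0, 0]],
  [9.4, [2.4, -24, 0], [0, 0, 0]],
  [9.4, [3, -28, 0], [0, 0, 0]],
  [9.4, [3.4, -31, 0], [0, 0, 0]],
])

```text
time: 17.7
tool_pos: [0.4996, -0.3948, 0.1589]
ee_rot: [3.141, 0.0, 0.578]
wrist_force: [0.3, 1.1, -0.8]
width: 0.0936
```

play_rows([
  [9.4, [0, -2, -1], [0, 0, 0]],
  [9.4, [0, -2.3, -4], [0, 0, 0]],
  [9.4, [0, -2.3, -7], [0, 0, 0]],
  [9.4, [0, -2.3, -10], [0, 0, 0]],
  [9.4, [0, -2.3, -12], [0, 0, 0]],
  [9.4, [0, -2.3, -12], [0, 0, 0]],
  [9.4, [0, -2.3, -12], [0, 0, 0]],
  [9.4, [0, -2.3, -12], [0, 0, 0]],
])

```text
time: 18.37
tool_pos: [0.5005, -0.4158, 0.041]
ee_rot: [3.139, -0.001, 0.58]
wrist_force: [-0.7, -0.6, 1.3]
width: 0.0937
```

```bash
python3 - <<'E'
from plan import *
go((.4990,-.4212,.0035),.582)
E
```

```text
shift cm [-0.15 -0.54 -3.75] turn 0.002
```

play_rows([
  [9.4, [-0.1, -0.5, 0], [0, 0, 0]],
  [9.4, [-0.1, -0.5, -1], [0, 0, 0]],
  [9.4, [-0.1, -0.5, -2], [0, 0, 0]],
  [9.4, [-0.1, -0.5, -3], [0, 0, 0]],
  [9.4, [-0.1, -0.5, -3.65], [0, 0, 0]],
  [9.4, [-0.1, -0.5, -3.65], [0, 0, 0]],
  [9.4, [-0.1, -0.5, -3.65], [0, 0, 0]],
  [9.4, [-0.1, -0.5, -3.65], [0, 0, 0]],
])

```text
time: 19.03
tool_pos: [0.498, -0.4202, 0.0019]
ee_rot: [-3.141, 0.0, 0.579]
wrist_force: [1.2, 0.1, 0.5]
width: 0.0941
```

play_rows([
  [4, [0, 0, 0], [0, 0, 0]],
  [4, [0, 0, 0], [0, 0, 0]],
  [4, [0, 0, 0], [0, 0, 0]],
  [4, [0, 0, 0], [0, 0, 0]],
  [4, [0, 0, 0], [0, 0, 0]],
  [4, [0, 0, 0], [0, 0, 0]],
  [4, [0, 0, 0], [0, 0, 0]],
  [4, [0, 0, 0], [0, 0, 0]],
])

```text
time: 19.7
tool_pos: [0.4982, -0.4204, 0.0026]
ee_rot: [3.142, -0.0, 0.579]
wrist_force: [-0.2, 0.6, 1.0]
width: 0.056
```

play_rows([
  [4, [0, 0, 1], [0, 0, 0]],
  [4, [0, 0, 3], [0, 0, 0]],
  [4, [0, 0, 6], [0, 0, 0]],
  [4, [-0.5, 1, 10], [0, 0, 0]],
  [4, [-1.5, 3, 13.5], [0, 0, 0]],
  [4, [-3, 6.5, 15], [0, 0, 0]],
  [4, [-4, 10, 15], [0, 0, -0.05]],
  [4, [-4, 14, 15], [0, 0, -0.1]],
])

```text
time: 20.37
tool_pos: [0.4574, -0.2808, 0.1556]
ee_rot: [3.137, -0.001, 0.474]
wrist_force: [0.2, -0.7, -2.6]
width: 0.0558
```

play_rows([
  [4, [0, 4, 0], [0, 0, -0.1]],
  [4, [0, 8, 0], [0, 0, -0.2]],
  [4, [0, 12, 0], [0, 0, -0.3]],
  [4, [0.5, 16, 0], [0, 0, -0.4]],
  [4, [1, 20, 0], [0, 0, -0.43]],
  [4, [1.5, 24, 0], [0, 0, -0.43]],
  [4, [2.5, 28, -0.5], [0, 0, -0.43]],
  [4, [3.5, 32, -1], [0, 0, -0.43]],
])

```text
time: 21.03
tool_pos: [0.4934, 0.0415, 0.1439]
ee_rot: [3.141, -0.003, 0.049]
wrist_force: [0.7, -0.9, -1.3]
width: 0.0554
```

```bash
python3 - <<'E'
from plan import *
print(get_obs()["width"]);go((R[0],R[1],.115),.0483)
E
```

```text
0.055433980813464664
 shift cm [ 5.21 18.15 -2.89] turn -0.001
```

play_rows([
  [4, [1.3, 4, -0.5], [0, 0, 0]],
  [4, [2.5, 8, -1], [0, 0, 0]],
  [4, [3.7, 12, -1.5], [0, 0, 0]],
  [4, [4.7, 15, -2], [0, 0, 0]],
  [4, [5.1, 17, -2.5], [0, 0, 0]],
  [4, [5.1, 18, -2.8], [0, 0, 0]],
  [4, [5.1, 18, -2.8], [0, 0, 0]],
  [4, [5.1, 18, -2.8], [0, 0, 0]],
])

```text
time: 21.7
tool_pos: [0.5438, 0.2189, 0.1145]
ee_rot: [3.14, 0.001, 0.049]
wrist_force: [1.0, -0.1, -1.9]
width: 0.0556
```

play_rows([
  [4, [0, 0, 0], [0, 0, 0]],
  [4, [0, 0, 0], [0, 0, 0]],
  [4, [0, 0, 0], [0, 0, 0]],
  [4, [0, 0, 0], [0, 0, 0]],
  [4, [0, 0, 0], [0, 0, 0]],
  [4, [0, 0, 0], [0, 0, 0]],
])

```text
time: 22.2
tool_pos: [0.5443, 0.2191, 0.1148]
ee_rot: [3.142, -0.0, 0.048]
wrist_force: [-0.3, 0.4, -1.5]
width: 0.0554
```

```bash
python3 - <<'E'
from plan import *
from ov import *
print(get_obs()["width"]);go((.5452,.2233,.034),.0483)
b=snap("scene"); d=silhouettes("scene","tile_b")
t=get_obs()["tool_pos"]
# hanging tile fit in scene (yellow)
print(fit([b],lambda p:tile(z=t[2]-.003),(t[0],t[1],.05),mask=hue(12,30,120,50)))
ov(b,[(tile(z=t[2]-.003),(t[0],t[1],.049))],(230,320,265,355),"pics/e3.png",5)
E
```

```text
0.05536624281183997
 shift cm [ 0.09  0.42 -8.08] turn -0.0
(array([0.54491393, 0.21527728, 0.09444581]), np.float64(0.49031004309654236))
```

View pics/e3.png

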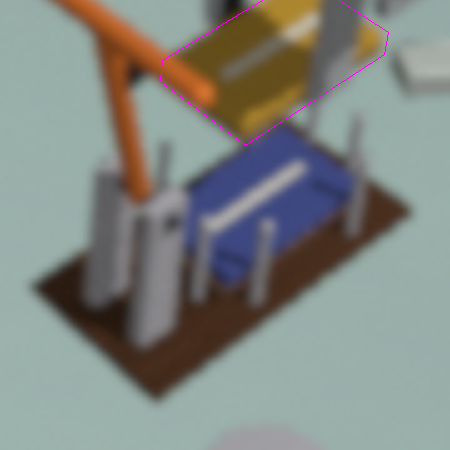

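play_rows([
  [4, [0.1, 0.4, 0], [0, 0, 0]],
  [4, [0.1, 0.4, -1.5], [0, 0, 0]],
  [4, [0.1, 0.4, -3], [0, 0, 0]],
  [4, [0.1, 0.4, -4], [0, 0, 0]],
  [4, [0.1, 0.4, -5], [0, 0, 0]],
  [4, [0.1, 0.4, -5], [0, 0, 0]],
  [4, [0.1, 0.4, -5], [0, 0, 0]],
  [4, [0.1, 0.4, -5], [0, 0, 0]],
])

```text
time: 22.97
tool_pos: [0.5458, 0.2238, 0.0652]
ee_rot: [-3.141, -0.001, 0.049]
wrist_force: [-0.3, 0.5, -2.2]
width: 0.0559
```

play_rows([
  [4, [0, 0, -0.8], [0, 0, 0]],
  [4, [0, 0, -1.6], [0, 0, 0]],
  [4, [0, 0, -2.4], [0, 0, 0]],
  [4, [0, 0, -3.0], [0, 0, 0]],
  [4, [0, 0, -3.1], [0, 0, 0]],
  [4, [0, 0, -3.1], [0, 0, 0]],
  [4, [0, 0, -3.1], [0, 0, 0]],
])

```text
time: 23.55
tool_pos: [0.5453, 0.2235, 0.0335]
ee_rot: [3.141, 0.0, 0.049]
wrist_force: [-0.1, -0.6, -1.4]
width: 0.0559
```

play_rows([
  [4, [0, 0, -0.15], [0, 0, 0]],
  [7, [0, 0, -0.15], [0, 0, 0]],
  [7, [0, 0, -0.15], [0, 0, 0]],
  [7, [0, 0, -0.15], [0, 0, 0]],
  [7, [0, 0, -0.15], [0, 0, 0]],
  [7, [0, 0, 3], [0, 0, 0]],
  [7, [0, 0, 6], [0, 0, 0]],
  [7, [0, 0, 10], [0, 0, 0]],
])

```text
time: 24.22
tool_pos: [0.5435, 0.223, 0.132]
ee_rot: [3.14, 0.006, 0.049]
wrist_force: [0.3, -0.3, -0.0]
width: 0.0703
```

play_rows([
  [9.4, [-1.5, 3, 0], [0, 0, -0.05]],
  [9.4, [-3, 6, 0], [0, 0, -0.1]],
  [9.4, [-5, 9, 0], [0, 0, -0.17]],
  [9.4, [-6.5, 12, 0], [0, 0, -0.17]],
  [9.4, [-8, 15, 0], [0, 0, -0.17]],
  [9.4, [-9, 17, 0], [0, 0, -0.17]],
  [9.4, [-9.4, 17.6, 0], [0, 0, -0.17]],
  [9.4, [-9.4, 17.6, 0], [0, 0, -0.17]],
])

```text
time: 24.88
tool_pos: [0.4503, 0.4008, 0.1337]
ee_rot: [3.141, -0.0, -0.118]
wrist_force: [0.3, 0.1, 0.0]
width: 0.0939
```

```bash
python3 - <<'E'
from plan import *; from loc import *
a=snap("top");b=snap("scene"); o=get_obs(); print(o["joint_positions"].round(2),o["tool_pos"].round(3))
r=loc("a",(.4506,.4014,-.122),[b]); print(r)
r2=fit([a,b],lambda p:tile(),(.4506,.4014,-.122),mask=hue(170,8,120,50)); print(r2)
save(b,"pics/e4.png",(200,370,250,450),3)
go((.4507,.4014,.0035),-.122)
E
```

```text
[ 0.63  0.23  1.35 -0.    1.56  2.32] [0.452 0.399 0.134]
(array([ 0.45236992,  0.40304331, -0.14677   ]), np.float64(0.07462100684642792))
(array([ 0.45053882,  0.40137935, -0.06115914]), np.float64(1.89694344997406))
 shift cm [ -0.1    0.27 -13.01] turn -0.001
```

View pics/e4.png

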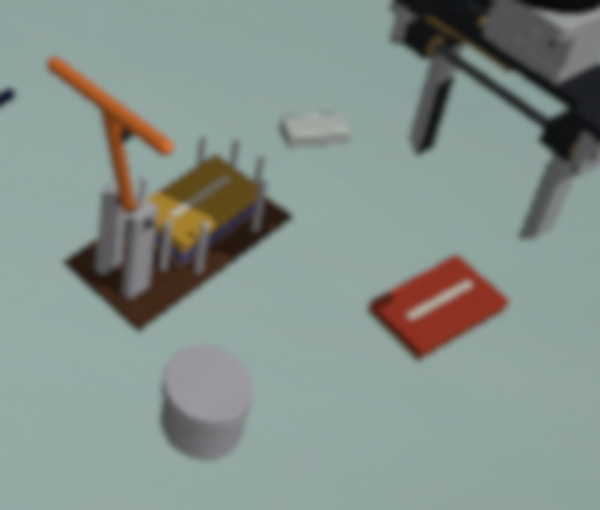

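The yellow tile lies flat on the blue one. The red tile is where I measured it, at crop (440,305). I'll descend on it.

play_rows([
  [9.4, [0, 0.1, -2], [0, 0, 0]],
  [9.4, [0, 0.2, -4.5], [0, 0, 0]],
  [9.4, [0, 0.2, -7], [0, 0, 0]],
  [9.4, [0, 0.2, -9], [0, 0, 0]],
  [9.4, [0, 0.2, -9.5], [0, 0, 0]],
  [9.4, [0, 0.2, -9.5], [0, 0, 0]],
  [9.4, [0, 0.2, -9.5], [0, 0, 0]],
  [9.4, [0, 0.2, -9.5], [0, 0, 0]],
])

```text
time: 25.65
tool_pos: [0.4529, 0.4018, 0.0407]
ee_rot: [-3.139, -0.003, -0.122]
wrist_force: [1.1, 1.3, -0.1]
width: 0.0939
```

```bash
python3 - <<'E'
from plan import *
go((.4507,.4014,.0035),-.122)
E
```

```text
shift cm [-0.22 -0.04 -3.72] turn -0.0
```

play_rows([
  [9.4, [-0.1, 0, -1], [0, 0, 0]],
  [9.4, [-0.1, 0, -2], [0, 0, 0]],
  [9.4, [-0.1, 0, -3], [0, 0, 0]],
  [9.4, [-0.1, 0, -3.6], [0, 0, 0]],
  [9.4, [-0.1, 0, -3.6], [0, 0, 0]],
  [9.4, [-0.1, 0, -3.6], [0, 0, 0]],
  [9.4, [-0.1, 0, -3.6], [0, 0, 0]],
])

```text
time: 26.23
tool_pos: [0.45, 0.4015, 0.0021]
ee_rot: [3.141, 0.001, -0.121]
wrist_force: [0.4, -0.3, -0.4]
width: 0.0939
```

play_rows([
  [4, [0, 0, 0], [0, 0, 0]],
  [4, [0, 0, 0], [0, 0, 0]],
  [4, [0, 0, 0], [0, 0, 0]],
  [4, [0, 0, 0], [0, 0, 0]],
  [4, [0, 0, 0], [0, 0, 0]],
  [4, [0, 0, 0], [0, 0, 0]],
  [4, [0, 0, 0], [0, 0, 0]],
  [4, [0, 0, 0], [0, 0, 0]],
])

```text
time: 26.9
tool_pos: [0.4503, 0.4016, 0.0026]
ee_rot: [-3.142, -0.0, -0.121]
wrist_force: [0.1, 0.4, 0.4]
width: 0.0558
```

play_rows([
  [4, [0, 0, 1], [0, 0, 0]],
  [4, [0, 0, 3], [0, 0, 0]],
  [4, [0, 0, 6], [0, 0, 0]],
  [4, [0.5, -1, 9.5], [0, 0, 0.05]],
  [4, [2, -4, 12], [0, 0, 0.1]],
  [4, [3.5, -7, 12.5], [0, 0, 0.17]],
  [4, [5, -10, 12.5], [0, 0, 0.17]],
  [4, [6.5, -13, 12.5], [0, 0, 0.17]],
])

```text
time: 27.57
tool_pos: [0.5162, 0.2706, 0.1297]
ee_rot: [-3.141, -0.003, 0.05]
wrist_force: [-0.3, 0.4, -1.5]
width: 0.0557
```

play_rows([
  [4, [1.3, -2, 0], [0, 0, 0]],
  [4, [2.3, -3.8, 0], [0, 0, 0]],
  [4, [3, -4.8, 0], [0, 0, 0]],
  [4, [3, -4.8, 0], [0, 0, 0]],
  [4, [3, -4.8, 0], [0, 0, 0]],
  [4, [3, -4.8, 0], [0, 0, 0]],
  [4, [3, -4.8, 0], [0, 0, 0]],
  [4, [3, -4.8, 0], [0, 0, 0]],
])

```text
time: 28.23
tool_pos: [0.5446, 0.2247, 0.1276]
ee_rot: [-3.141, 0.0, 0.051]
wrist_force: [-0.3, 0.2, -1.3]
width: 0.0556
```

```bash
python3 - <<'E'
from plan import *
print(get_obs()["width"]);go((.5453,.2233,.048),.0483)
E
```

```text
0.055609595243441515
 shift cm [ 0.07 -0.14 -7.96] turn -0.003
```

play_rows([
  [4, [0.07, -0.14, 0], [0, 0, 0]],
  [4, [0.07, -0.14, -1.2], [0, 0, 0]],
  [4, [0.07, -0.14, -2.4], [0, 0, 0]],
  [4, [0.07, -0.14, -3.6], [0, 0, 0]],
  [4, [0.07, -0.14, -4.6], [0, 0, 0]],
  [4, [0.07, -0.14, -4.6], [0, 0, 0]],
  [4, [0.07, -0.14, -4.6], [0, 0, 0]],
  [4, [0.07, -0.14, -4.6], [0, 0, 0]],
])

```text
time: 28.9
tool_pos: [0.5461, 0.2222, 0.0816]
ee_rot: [3.142, -0.0, 0.049]
wrist_force: [0.1, -0.4, -0.8]
width: 0.0557
```

play_rows([
  [4, [0, 0, -0.8], [0, 0, 0]],
  [4, [0, 0, -1.6], [0, 0, 0]],
  [4, [0, 0, -2.4], [0, 0, 0]],
  [4, [0, 0, -3.0], [0, 0, 0]],
  [4, [0, 0, -3.4], [0, 0, 0]],
  [4, [0, 0, -3.4], [0, 0, 0]],
  [4, [0, 0, -3.4], [0, 0, 0]],
  [4, [0, 0, -3.4], [0, 0, 0]],
])

```text
time: 29.57
tool_pos: [0.5462, 0.2222, 0.0479]
ee_rot: [-3.142, -0.001, 0.049]
wrist_force: [-0.3, -0.1, -0.8]
width: 0.0555
```

play_rows([
  [4, [0, 0, -0.25], [0, 0, 0]],
  [7, [0, 0, -0.25], [0, 0, 0]],
  [7, [0, 0, -0.25], [0, 0, 0]],
  [7, [0, 0, -0.25], [0, 0, 0]],
  [7, [0, 0, -0.25], [0, 0, 0]],
  [7, [0, 0, 3], [0, 0, 0]],
  [7, [0, 0, 6], [0, 0, 0]],
  [7, [0, 0, 10], [0, 0, 0]],
])

```text
time: 30.23
tool_pos: [0.5443, 0.2216, 0.146]
ee_rot: [3.14, 0.006, 0.049]
wrist_force: [0.7, 0.4, 0.2]
width: 0.0701
```

play_rows([
  [9.4, [-1.5, -4, 0], [0, 0, 0.05]],
  [9.4, [-3, -8, 0], [0, 0, 0.1]],
  [9.4, [-4.5, -12, 0], [0, 0, 0.147]],
  [9.4, [-6, -16, 0], [0, 0, 0.147]],
  [9.4, [-7, -20, 0], [0, 0, 0.147]],
  [9.4, [-7.3, -24, 0], [0, 0, 0.147]],
  [9.4, [-7.3, -28, 0], [0, 0, 0.147]],
  [9.4, [-7.3, -31, 0], [0, 0, 0.147]],
])

```text
time: 30.9
tool_pos: [0.4724, -0.0908, 0.1483]
ee_rot: [3.14, -0.001, 0.194]
wrist_force: [0.2, 1.0, -0.6]
width: 0.0941
```

```bash
python3 - <<'E'
from plan import *; from fit import *; from ov import ov
a=snap("top");b=snap("scene")
M=hue(83,97,130,20)
for S in([a],[b],[a,b]):
    r=fit(S,lambda p:tile(z=.03),(.4737,-.2303,.1955),mask=M,pad=12); print(np.round(r[0],4),round(r[1],3))
print(w(C,(-.02,0,.03)))
_,i1=ov(a,[(tile(z=.03),r[0])],(155,225,290,360),None,6); _,i2=ov(b,[(tile(z=.03),r[0])],(225,315,265,335),None,5)
H=max(i1.shape[0],i2.shape[0]); cv2.imwrite("pics/g1.png",np.hstack([cv2.copyMakeBorder(i,0,H-i.shape[0],0,0,cv2.BORDER_CONSTANT) for i in(i1,i2)]))
go(w(C,(-.02,0,.10)),.1955)
E
```

```text
[ 0.4753 -0.2209  0.1265] 0.387
[ 0.4632 -0.2349  0.5694] 0.864
[ 0.4722 -0.2262  0.2806] 1.357
[ 0.47368099 -0.23028514  0.03      ]
 shift cm [  0.1  -13.83  -4.79] turn 0.006
```

View pics/g1.png

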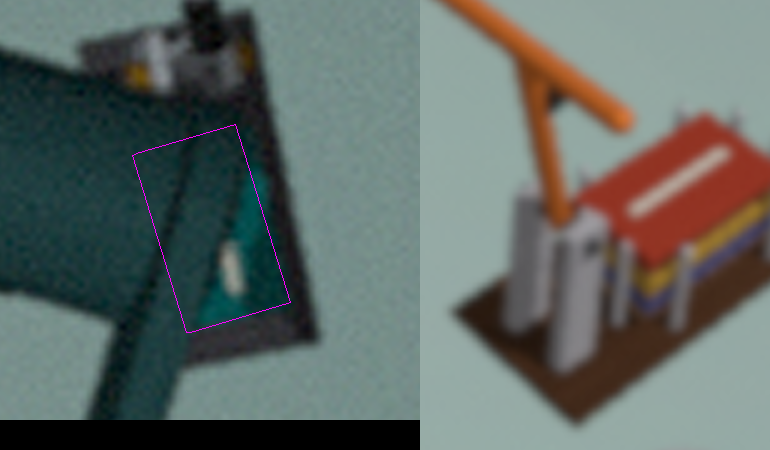

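The stack of blue, yellow and red is neat. The arm hides part of the held tile, so I'll step aside once to measure it.

play_rows([
  [9.4, [0, 4, 0.5], [0, 0, 0]],
  [9.4, [0, 8, 1], [0, 0, 0]],
  [9.4, [0, 12, 1], [0, 0, 0]],
  [9.4, [0, 15, 1], [0, 0, 0]],
  [9.4, [0, 15, 1], [0, 0, 0]],
])

```text
time: 31.42
tool_pos: [0.4724, 0.0679, 0.158]
ee_rot: [-3.138, -0.001, 0.203]
wrist_force: [0.1, -0.0, -0.8]
width: 0.0938
```

```bash
python3 - <<'E'
from plan import *; from fit import *; from ov import ov
a=snap("top");b=snap("scene")
M=hue(83,97,130,20)
for S in([a],[b],[a,b]):
    r=fit(S,lambda p:tile(z=.03),(.4737,-.2303,.1955),mask=M,pad=12); print(np.round(r[0],4),round(r[1],3))
_,i1=ov(a,[(tile(z=.03),(.4737,-.2303,.1955))],(155,225,290,360),None,5); _,i2=ov(b,[(tile(z=.03),(.4737,-.2303,.1955))],(150,215,195,275),None,5)
H=max(i1.shape[0],i2.shape[0]); cv2.imwrite("pics/g2.png",np.hstack([cv2.copyMakeBorder(i,0,H-i.shape[0],0,0,cv2.BORDER_CONSTANT) for i in(i1,i2)]))
go(w(C,(-.02,0,.10)),.1955)
E
```

```text
[ 0.4713 -0.2318  0.1931] 0.044
[ 0.4642 -0.236   0.4545] 1.095
[ 0.4716 -0.2319  0.1961] 1.239
 shift cm [  0.1  -29.4   -5.77] turn -0.004
```

View pics/g2.png

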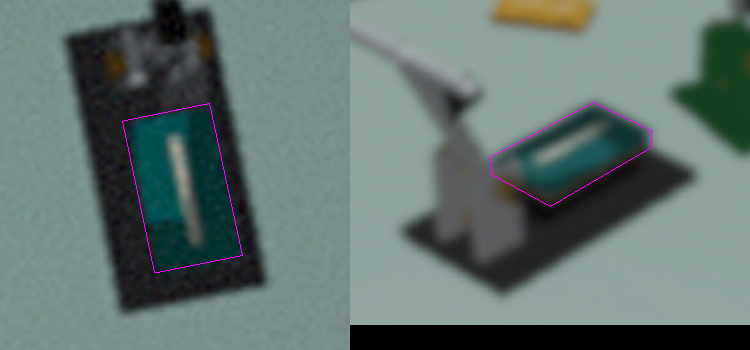

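The held tile sits on the bed exactly where the model puts it. Approaching.

play_rows([
  [9.4, [0, -4, 0], [0, 0, 0]],
  [9.4, [0, -8, 0], [0, 0, 0]],
  [9.4, [0, -12, 0], [0, 0, 0]],
  [9.4, [0, -16, 0], [0, 0, 0]],
  [9.4, [0, -20, 0], [0, 0, 0]],
  [9.4, [0, -24, 0], [0, 0, 0]],
  [9.4, [0, -27, 0], [0, 0, 0]],
  [9.4, [0, -29.4, 0], [0, 0, 0]],
])

```text
time: 32.18
tool_pos: [0.4717, -0.2358, 0.1574]
ee_rot: [3.141, 0.001, 0.192]
wrist_force: [0.4, -0.1, -1.0]
width: 0.0937
```

play_rows([
  [9.4, [0, 0, -2], [0, 0, 0]],
  [9.4, [0, 0, -4], [0, 0, 0]],
  [9.4, [0, 0, -6], [0, 0, 0]],
  [9.4, [0, 0, -8], [0, 0, 0]],
  [9.4, [0, 0, -8], [0, 0, 0]],
  [9.4, [0, 0, -8], [0, 0, 0]],
  [9.4, [0, 0, -8], [0, 0, 0]],
  [9.4, [0, 0, -8], [0, 0, 0]],
])

```text
time: 32.85
tool_pos: [0.4739, -0.2328, 0.0795]
ee_rot: [3.139, -0.002, 0.196]
wrist_force: [-0.3, -0.2, 0.4]
width: 0.0939
```

```bash
python3 - <<'E'
from plan import *
go((.4725,-.231,.033),.194)
E
```

```text
shift cm [-0.14  0.18 -4.65] turn -0.002
```

play_rows([
  [9.4, [0, 0.15, -1], [0, 0, 0]],
  [9.4, [0, 0.15, -2], [0, 0, 0]],
  [9.4, [0, 0.15, -3], [0, 0, 0]],
  [9.4, [0, 0.15, -4], [0, 0, 0]],
  [9.4, [0, 0.15, -4.5], [0, 0, 0]],
  [9.4, [0, 0.15, -4.5], [0, 0, 0]],
  [9.4, [0, 0.15, -4.5], [0, 0, 0]],
  [9.4, [0, 0.15, -4.5], [0, 0, 0]],
])

```text
time: 33.52
tool_pos: [0.4733, -0.2305, 0.0328]
ee_rot: [3.141, -0.0, 0.196]
wrist_force: [1.0, 0.1, -1.6]
width: 0.094
```

play_rows([
  [4, [0, 0, 0], [0, 0, 0]],
  [4, [0, 0, 0], [0, 0, 0]],
  [4, [0, 0, 0], [0, 0, 0]],
  [4, [0, 0, 0], [0, 0, 0]],
  [4, [0, 0, 0], [0, 0, 0]],
  [4, [0, 0, 0], [0, 0, 0]],
  [4, [0, 0, 0], [0, 0, 0]],
  [4, [0, 0, 0], [0, 0, 0]],
])

```text
time: 34.18
tool_pos: [0.473, -0.2304, 0.0327]
ee_rot: [3.141, -0.0, 0.196]
wrist_force: [0.5, 0.1, -0.2]
width: 0.0558
```

play_rows([
  [4, [0, 0, 1], [0, 0, 0]],
  [4, [0, 0, 3], [0, 0, 0]],
  [4, [0, 0, 6], [0, 0, 0]],
  [4, [0, 0, 9], [0, 0, 0]],
  [4, [0, 2, 11.5], [0, 0, 0]],
  [4, [0, 5, 12], [0, 0, 0]],
  [4, [0, 9, 12], [0, 0, -0.05]],
  [4, [0, 13, 12], [0, 0, -0.1]],
])

```text
time: 34.85
tool_pos: [0.4732, -0.0997, 0.1543]
ee_rot: [3.141, -0.003, 0.091]
wrist_force: [1.7, 1.0, -2.6]
width: 0.0557
```

play_rows([
  [4, [0.5, 4, 0], [0, 0, -0.047]],
  [4, [1, 8, 0], [0, 0, -0.047]],
  [4, [2, 12, 0], [0, 0, -0.047]],
  [4, [3, 16, 0], [0, 0, -0.047]],
  [4, [4, 20, 0], [0, 0, -0.047]],
  [4, [5, 24, 0], [0, 0, -0.047]],
  [4, [6, 28, 0], [0, 0, -0.047]],
  [4, [7, 31, 0], [0, 0, -0.047]],
])

```text
time: 35.52
tool_pos: [0.5427, 0.213, 0.153]
ee_rot: [-3.141, -0.0, 0.051]
wrist_force: [0.6, -0.9, -2.0]
width: 0.0556
```

play_rows([
  [4, [0.2, 1.2, 0], [0, 0, 0]],
  [4, [0.2, 1.2, 0], [0, 0, 0]],
  [4, [0.2, 1.2, 0], [0, 0, 0]],
  [4, [0.2, 1.2, 0], [0, 0, 0]],
  [4, [0.2, 1.2, 0], [0, 0, 0]],
  [4, [0.2, 1.2, 0], [0, 0, 0]],
  [4, [0.2, 1.2, 0], [0, 0, 0]],
])

```text
time: 36.1
tool_pos: [0.545, 0.2204, 0.1529]
ee_rot: [3.141, -0.0, 0.047]
wrist_force: [-0.3, -0.3, -0.9]
width: 0.0555
```

```bash
python3 - <<'E'
from plan import *
print(get_obs()["width"],get_obs()["wrist_force"]);go((.5455,.2231,.0615),.0483)
E
```

```text
0.05549118707089078 [-0.32894307 -0.25457515 -0.86417418]
 shift cm [ 0.05  0.27 -9.14] turn 0.001
```

play_rows([
  [4, [0.05, 0.27, 0], [0, 0, 0]],
  [4, [0.05, 0.27, -1.2], [0, 0, 0]],
  [4, [0.05, 0.27, -2.4], [0, 0, 0]],
  [4, [0.05, 0.27, -3.6], [0, 0, 0]],
  [4, [0.05, 0.27, -4.8], [0, 0, 0]],
  [4, [0.05, 0.27, -5.8], [0, 0, 0]],
  [4, [0.05, 0.27, -5.8], [0, 0, 0]],
  [4, [0.05, 0.27, -5.8], [0, 0, 0]],
])

```text
time: 36.77
tool_pos: [0.5447, 0.2241, 0.093]
ee_rot: [3.141, 0.003, 0.049]
wrist_force: [-0.2, -0.2, -0.6]
width: 0.0558
```

play_rows([
  [4, [0, 0, -0.8], [0, 0, 0]],
  [4, [0, 0, -1.6], [0, 0, 0]],
  [4, [0, 0, -2.4], [0, 0, 0]],
  [4, [0, 0, -3.0], [0, 0, 0]],
  [4, [0, 0, -3.4], [0, 0, 0]],
  [4, [0, 0, -3.4], [0, 0, 0]],
  [4, [0, 0, -3.4], [0, 0, 0]],
  [4, [0, 0, -3.4], [0, 0, 0]],
])

```text
time: 37.43
tool_pos: [0.5457, 0.2244, 0.0609]
ee_rot: [3.142, -0.0, 0.049]
wrist_force: [-0.5, -0.1, -1.2]
width: 0.0559
```

play_rows([
  [4, [0, -0.1, -0.2], [0, 0, 0]],
  [4, [0, -0.1, -0.2], [0, 0, 0]],
  [7, [0, -0.1, -0.2], [0, 0, 0]],
  [7, [0, -0.1, -0.2], [0, 0, 0]],
  [7, [0, -0.1, -0.2], [0, 0, 0]],
  [7, [0, -0.1, -0.2], [0, 0, 0]],
  [7, [0, -0.1, 3], [0, 0, 0]],
  [7, [0, -0.1, 6], [0, 0, 0]],
])

```text
time: 38.1
tool_pos: [0.5437, 0.2228, 0.1189]
ee_rot: [3.14, 0.006, 0.049]
wrist_force: [1.0, -0.5, 1.1]
width: 0.0704
```

play_rows([
  [6, [0, 0, 4], [0, 0, 0.1]],
  [6, [-2, -3, 7], [0, 0, 0.2]],
  [6, [-4, -6, 10], [0, 0, 0.3]],
  [6, [-6, -9, 10], [0, 0, 0.4]],
  [6, [-8, -12, 10], [0, 0, 0.5]],
  [6, [-8, -15, 10], [0, 0, 0.6]],
  [6, [-8, -15, 10], [0, 0, 0.7]],
  [6, [-8, -15, 10], [0, 0, 0.8]],
])

```text
time: 38.77
tool_pos: [0.4652, 0.0717, 0.2213]
ee_rot: [3.14, -0.001, 0.851]
wrist_force: [-0.4, 0.3, -1.1]
width: 0.0598
```

```bash
python3 - <<'E'
from plan import *; from ov import *
a=snap("top"); b=snap("scene")
_,i1=ov(a,[(tile(z=.056),(.5455,.2230,.0483))],(130,200,155,215),None,6); _,i2=ov(b,[(tile(z=.056),(.5455,.2230,.0483))],(225,315,265,340),None,5)
H=max(i1.shape[0],i2.shape[0]); cv2.imwrite("pics/g3.png",np.hstack([cv2.copyMakeBorder(i,0,H-i.shape[0],0,0,cv2.BORDER_CONSTANT) for i in(i1,i2)]))
for s in([a],[b]): print(fit(s,lambda p:tile(z=.056),(.5455,.223,.0483),mask=hue(83,97,130,20),pad=10))
for q in(1.55,1.62,1.7,1.75): print(q,levbar(q)); 
go(levbar(1.68)-[0,0,g],1.619)
E
```

```text
(array([0.53210268, 0.21577873, 0.18592944]), np.float64(0.252584308385849))
(array([0.53891034, 0.220843  , 0.18608588]), np.float64(0.481638640165329))
1.55 [0.65051154 0.19203359 0.21328606]
1.62 [0.65923142 0.19245506 0.21204242]
1.7 [0.669062   0.19293021 0.20987765]
1.75 [0.67510633 0.19322235 0.20812769]
 shift cm [20.12 12.   -2.93] turn 0.771
```

View pics/g3.png

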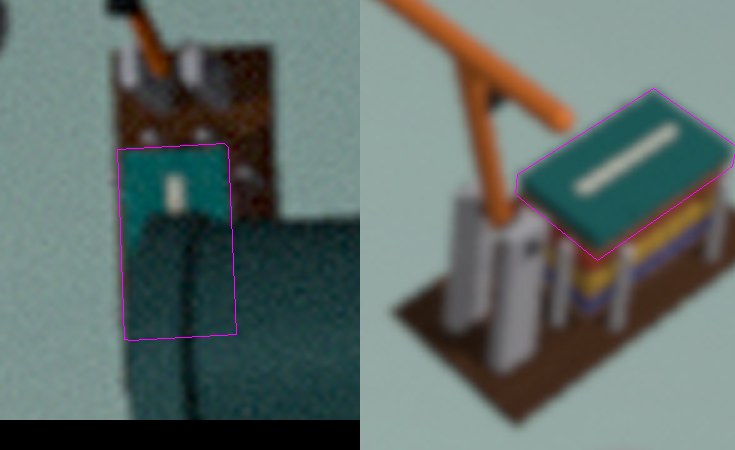

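All four tiles match the predicted stack outline. Now close the lever.

play_rows([
  [6, [2, 2, 2], [0, 0, 0.12]],
  [6, [5, 4, 4], [0, 0, 0.24]],
  [6, [8, 6, 4], [0, 0, 0.36]],
  [6, [11, 8, 4], [0, 0, 0.48]],
  [6, [14, 10, 4], [0, 0, 0.6]],
  [6, [17, 11.5, 4], [0, 0, 0.72]],
  [6, [20.3, 12, 4], [0, 0, 0.768]],
  [6, [20.3, 12, 4], [0, 0, 0.768]],
])

```text
time: 39.53
tool_pos: [0.6726, 0.195, 0.2532]
ee_rot: [-3.135, 0.001, 1.617]
wrist_force: [0.8, -1.3, -1.9]
width: 0.0599
```

play_rows([
  [6, [0.1, 0, 0], [0, 0, 0]],
  [6, [0.1, 0, 0], [0, 0, 0]],
  [6, [0.1, 0, 0], [0, 0, 0]],
  [6, [0.1, 0, 0], [0, 0, 0]],
  [6, [0.1, 0, 0], [0, 0, 0]],
])

```text
time: 39.95
tool_pos: [0.6687, 0.1931, 0.2628]
ee_rot: [3.139, -0.0, 1.616]
wrist_force: [-0.2, 0.0, 0.1]
width: 0.0599
```

```bash
python3 - <<'E'
from plan import *
print(get_obs()["tool_pos"]); go((.670,.193,.1925),1.619)
E
```

```text
[0.66868344 0.19314521 0.26282459]
 shift cm [ 0.13 -0.01 -7.03] turn 0.003
```

play_rows([
  [6, [0.1, 0, -2], [0, 0, 0]],
  [6, [0.1, 0, -4], [0, 0, 0]],
  [6, [0.1, 0, -6], [0, 0, 0]],
  [6, [0.1, 0, -7], [0, 0, 0]],
  [6, [0.1, 0, -7], [0, 0, 0]],
  [0, [0.1, 0, -7], [0, 0, 0]],
  [0, [0.1, 0, -7], [0, 0, 0]],
  [0, [0.1, 0, -7], [0, 0, 0]],
])

```text
time: 40.62
tool_pos: [0.6712, 0.1935, 0.193]
ee_rot: [3.138, -0.001, 1.617]
wrist_force: [1.1, 0.2, -0.2]
width: 0.0433
```

play_rows([
  [0, [0, 0, 0], [0, 0, 0]],
  [0, [0, 0, 0], [0, 0, 0]],
  [0, [0, 0, 0], [0, 0, 0]],
  [0, [0, 0, 0], [0, 0, 0]],
  [0, [0, 0, 0], [0, 0, 0]],
  [0, [0, 0, 0], [0, 0, 0]],
])

```text
time: 41.12
tool_pos: [0.6705, 0.1934, 0.1906]
ee_rot: [3.141, -0.0, 1.617]
wrist_force: [-0.2, 0.1, -0.0]
width: 0.0109
```

```bash
python3 - <<'E'
from plan import *
o=get_obs();print(o["tool_pos"],o["width"])
for q in np.linspace(1.69,0,17): print(round(q,2),np.round((levbar(q)-levbar(1.69))*100,2).tolist())
E
```

```text
[0.67047902 0.19337624 0.19060192] 0.010916018068499251
1.69 [0.0, 0.0, 0.0]
1.58 [-1.3, -0.06, 0.26]
1.48 [-2.63, -0.13, 0.37]
1.37 [-3.96, -0.19, 0.35]
1.27 [-5.27, -0.25, 0.19]
1.16 [-6.57, -0.32, -0.12]
1.06 [-7.82, -0.38, -0.55]
0.95 [-9.03, -0.44, -1.12]
0.84 [-10.16, -0.49, -1.81]
0.74 [-11.22, -0.54, -2.62]
0.63 [-12.18, -0.59, -3.53]
0.53 [-13.05, -0.63, -4.54]
0.42 [-13.8, -0.67, -5.64]
0.32 [-14.44, -0.7, -6.8]
0.21 [-14.94, -0.72, -8.03]
0.11 [-15.32, -0.74, -9.31]
0.0 [-15.55, -0.75, -10.62]
```

play_rows([
  [0, [-1.3, -0.06, 0.26], [0, 0, 0]],
  [0, [-2.6, -0.13, 0.37], [0, 0, 0]],
  [0, [-3.96, -0.19, 0.35], [0, 0, 0]],
  [0, [-5.27, -0.25, 0.19], [0, 0, 0]],
  [0, [-6.57, -0.32, -0.12], [0, 0, 0]],
  [0, [-7.82, -0.38, -0.55], [0, 0, 0]],
  [0, [-9.03, -0.44, -1.12], [0, 0, 0]],
  [0, [-10.16, -0.5, -1.8], [0, 0, 0]],
])

```text
time: 41.78
tool_pos: [0.5698, 0.189, 0.1746]
ee_rot: [3.136, -0.002, 1.617]
wrist_force: [1.8, 1.9, 1.0]
width: 0.0113
```

play_rows([
  [0, [-1.06, -0.05, -0.8], [0, 0, 0]],
  [0, [-2.0, -0.1, -1.7], [0, 0, 0]],
  [0, [-2.9, -0.14, -2.73], [0, 0, 0]],
  [0, [-3.64, -0.18, -3.8], [0, 0, 0]],
  [0, [-4.28, -0.2, -5.0], [0, 0, 0]],
  [0, [-4.8, -0.22, -6.2], [0, 0, 0]],
  [0, [-5.16, -0.25, -7.5], [0, 0, 0]],
  [0, [-5.39, -0.26, -8.8], [0, 0, 0]],
])

```text
time: 42.45
tool_pos: [0.5138, 0.1865, 0.0848]
ee_rot: [-3.141, -0.002, 1.617]
wrist_force: [-3.0, 1.4, 2.4]
width: 0.0112
```

play_rows([
  [0, [0, 0, -0.2], [0, 0, 0]],
  [0, [0, 0, -0.3], [0, 0, 0]],
  [0, [0, 0, -0.3], [0, 0, 0]],
  [0, [0, 0, -0.3], [0, 0, 0]],
])

```text
time: 42.78
tool_pos: [0.5132, 0.1864, 0.0814]
ee_rot: [-3.137, -0.001, 1.617]
wrist_force: [-5.4, 2.9, 0.6]
width: 0.0109
```

play_rows([
  [0, [0.2, 0, -0.4], [0, 0, 0]],
  [0, [0.2, 0, -0.4], [0, 0, 0]],
  [0, [0.2, 0, -0.4], [0, 0, 0]],
  [0, [0.2, 0, -0.4], [0, 0, 0]],
])

```text
time: 43.12
tool_pos: [0.513, 0.1863, 0.0794]
ee_rot: [-3.133, -0.001, 1.618]
wrist_force: [-14.7, 0.7, 11.1]
width: 0.0112
```

The lever is at its stop: 11 N of resistance. Release it and go to the clip bar.

play_rows([
  [5, [-0.2, 0, 0.4], [0, 0, 0]],
  [5, [-0.2, 0, 0.4], [0, 0, 0]],
  [5, [-0.2, 0, 0.4], [0, 0, 0]],
  [5, [-0.2, 0, 0.4], [0, 0, 0]],
  [5, [-0.2, 0, 3], [0, 0, 0]],
  [5, [-0.2, 0, 6], [0, 0, 0]],
  [5, [-0.2, 0, 10], [0, 0, 0]],
  [5, [-0.2, 0, 14], [0, 0, 0]],
])

```text
time: 43.78
tool_pos: [0.5147, 0.1852, 0.2179]
ee_rot: [-3.14, 0.001, 1.616]
wrist_force: [0.9, 0.4, -0.7]
width: 0.0498
```

play_rows([
  [6, [1, -4, 2], [0, 0, 0.1]],
  [6, [2, -8, 4], [0, 0, 0.15]],
  [6, [3, -12, 5], [0, 0, 0.15]],
  [6, [4, -16, 5], [0, 0, 0.15]],
  [6, [5, -20, 5], [0, 0, 0.15]],
  [6, [6, -24, 5], [0, 0, 0.15]],
  [6, [7, -28, 5], [0, 0, 0.15]],
  [6, [8, -32, 5], [0, 0, 0.15]],
])

```text
time: 44.45
tool_pos: [0.5938, -0.1307, 0.2676]
ee_rot: [3.141, 0.001, 1.766]
wrist_force: [0.4, 0.6, -0.1]
width: 0.06
```

play_rows([
  [6, [0.5, -3, -1], [0, 0, 0]],
  [6, [0.8, -3.4, -2], [0, 0, 0]],
  [6, [0.8, -3.4, -2], [0, 0, 0]],
  [6, [0.8, -3.4, -2], [0, 0, 0]],
  [6, [0.8, -3.4, -2], [0, 0, 0]],
  [6, [0.8, -3.4, -2], [0, 0, 0]],
])

```text
time: 44.95
tool_pos: [0.6017, -0.1605, 0.2488]
ee_rot: [3.14, 0.001, 1.769]
wrist_force: [-0.2, -0.4, 0.3]
width: 0.0601
```

```bash
python3 - <<'E'
from plan import *; from fit import *
go((.6025,-.169,.1516),1.767)
a=snap("top");b=snap("scene")
print(fit([b],lambda p:rack(p[3])+tile()*0+[box(0,0,.042,.056,.1,.056)],(R[0],R[1],R[2],.05)))
import ov; ov.ov(b,[(rack(0.),R)],(225,315,265,345),"pics/g4.png",6)
for q in np.linspace(1.85,-.04,17): print(round(q,2),np.round((clipbar(q)-clipbar(1.85))*100,2).tolist())
E
```

```text
shift cm [ 0.08 -0.85 -9.72] turn -0.002
(array([ 0.54545266,  0.22398569, -1.51740986,  0.0208138 ]), np.float64(0.09507261961698532))
1.85 [0.0, 0.0, 0.0]
1.73 [-1.3, -0.26, 0.56]
1.61 [-2.66, -0.53, 0.97]
1.5 [-4.05, -0.8, 1.2]
1.38 [-5.46, -1.08, 1.27]
1.26 [-6.87, -1.36, 1.17]
1.14 [-8.26, -1.64, 0.9]
1.02 [-9.61, -1.9, 0.46]
0.9 [-10.89, -2.16, -0.13]
0.79 [-12.1, -2.4, -0.88]
0.67 [-13.22, -2.62, -1.76]
0.55 [-14.22, -2.82, -2.78]
0.43 [-15.1, -2.99, -3.9]
0.31 [-15.85, -3.14, -5.13]
0.2 [-16.44, -3.26, -6.43]
0.08 [-16.89, -3.34, -7.8]
-0.04 [-17.17, -3.4, -9.21]
```

play_rows([
  [6, [0.1, -0.8, -2], [0, 0, 0]],
  [6, [0.1, -0.8, -4.5], [0, 0, 0]],
  [6, [0.1, -0.8, -7], [0, 0, 0]],
  [6, [0.1, -0.8, -9], [0, 0, 0]],
  [6, [0.1, -0.8, -9.7], [0, 0, 0]],
  [6, [0.1, -0.8, -9.7], [0, 0, 0]],
  [0, [0.1, -0.8, -9.7], [0, 0, 0]],
  [0, [0.1, -0.8, -9.7], [0, 0, 0]],
])

```text
time: 45.72
tool_pos: [0.6035, -0.1701, 0.153]
ee_rot: [3.138, 0.002, 1.768]
wrist_force: [0.7, 0.1, 0.7]
width: 0.0501
```

play_rows([
  [0, [0, 0, 0], [0, 0, 0]],
  [0, [0, 0, 0], [0, 0, 0]],
  [0, [0, 0, 0], [0, 0, 0]],
  [0, [0, 0, 0], [0, 0, 0]],
  [0, [0, 0, 0], [0, 0, 0]],
  [0, [0, 0, 0], [0, 0, 0]],
  [0, [0, 0, 0], [0, 0, 0]],
  [0, [0, 0, 0], [0, 0, 0]],
])

```text
time: 46.38
tool_pos: [0.6037, -0.1698, 0.1513]
ee_rot: [3.138, 0.001, 1.767]
wrist_force: [3.8, 0.8, 2.2]
width: 0.0114
```

play_rows([
  [0, [-1.3, -0.26, 0.56], [0, 0, 0]],
  [0, [-2.66, -0.53, 0.97], [0, 0, 0]],
  [0, [-4.05, -0.8, 1.2], [0, 0, 0]],
  [0, [-5.46, -1.08, 1.27], [0, 0, 0]],
  [0, [-6.87, -1.36, 1.17], [0, 0, 0]],
  [0, [-8.26, -1.64, 0.9], [0, 0, 0]],
  [0, [-9.61, -1.9, 0.46], [0, 0, 0]],
  [0, [-10.9, -2.16, -0.13], [0, 0, 0]],
])

```text
time: 47.05
tool_pos: [0.4926, -0.1909, 0.1493]
ee_rot: [3.141, -0.001, 1.767]
wrist_force: [2.0, 1.8, -1.8]
width: 0.0113
```

play_rows([
  [0, [-1.2, -0.24, -0.75], [0, 0, 0]],
  [0, [-2.32, -0.46, -1.63], [0, 0, 0]],
  [0, [-3.32, -0.66, -2.65], [0, 0, 0]],
  [0, [-4.2, -0.83, -3.77], [0, 0, 0]],
  [0, [-4.95, -0.98, -5.0], [0, 0, 0]],
  [0, [-5.54, -1.1, -6.3], [0, 0, 0]],
  [0, [-5.99, -1.18, -7.67], [0, 0, 0]],
  [0, [-6.27, -1.24, -9.0], [0, 0, 0]],
])

```text
time: 47.72
tool_pos: [0.4329, -0.203, 0.0611]
ee_rot: [3.135, -0.001, 1.767]
wrist_force: [0.0, 9.0, 40.3]
width: 0.011
```

play_rows([
  [0, [0, 0, -0.3], [0, 0, 0]],
  [0, [0, 0, -0.3], [0, 0, 0]],
  [0, [0, 0, -0.3], [0, 0, 0]],
  [0, [0, 0, -0.3], [0, 0, 0]],
])

```text
time: 48.05
tool_pos: [0.4331, -0.2035, 0.0599]
ee_rot: [3.136, 0.001, 1.767]
wrist_force: [2.9, 5.4, 12.4]
width: 0.0111
```

play_rows([
  [5, [0, 0, 0.2], [0, 0, 0]],
  [5, [0, 0, 0.2], [0, 0, 0]],
  [5, [0, 0, 0.2], [0, 0, 0]],
  [5, [0, 0, 0.2], [0, 0, 0]],
  [5, [0, 0, 3], [0, 0, 0]],
  [5, [0, 0, 6], [0, 0, 0]],
  [5, [0, 0, 10], [0, 0, 0]],
  [5, [0, 0, 14], [0, 0, 0]],
])

```text
time: 48.72
tool_pos: [0.4292, -0.2035, 0.1959]
ee_rot: [-3.138, -0.003, 1.767]
wrist_force: [0.6, -0.5, 0.4]
width: 0.0499
```

play_rows([
  [5, [-3, 4, 2], [0, 0, 0]],
  [5, [-6, 8, 4], [0, 0, 0]],
  [5, [-9, 11, 4], [0, 0, 0]],
  [5, [-9, 13, 4], [0, 0, 0]],
  [5, [-9, 13, 4], [0, 0, 0]],
  [5, [-9, 13, 4], [0, 0, 0]],
])

```text
time: 49.22
tool_pos: [0.3401, -0.0732, 0.2365]
ee_rot: [3.141, 0.001, 1.77]
wrist_force: [-0.0, -0.4, -0.7]
width: 0.0496
```

```bash
python3 - <<'E'
from plan import *; from ov import *
b=snap("scene"); a=snap("top"); print(get_obs()["wrist_force"])
_,i2=ov(b,[(clip(-.04,False),C)],(145,215,200,275),None,5); _,i1=ov(b,[(rack(0.),R),(tile(z=.056),(.5455,.223,.0483))],(225,315,265,345),None,5)
H=max(i1.shape[0],i2.shape[0]); cv2.imwrite("pics/z.png",np.hstack([cv2.copyMakeBorder(i,0,H-i.shape[0],0,0,cv2.BORDER_CONSTANT) for i in(i1,i2)]))
print(fit([b],lambda p:rack(p[3])+[box(0,0,.042,.056,.1,.056)],(R[0],R[1],R[2],.05)))
E
```

```text
[ 0.90826617 -0.72286255 -0.09774673]
(array([ 0.54530542,  0.22388083, -1.51708731,  0.01943197]), np.float64(0.09529704600572586))
```

View pics/z.png

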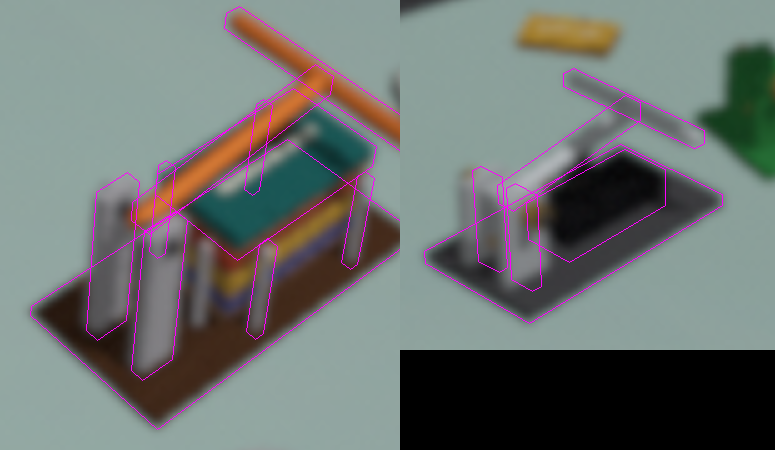

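The lever matches the 0 rad model over the four-tile stack, and the clip arm matches −0.04 rad with the bed empty. Handing in.

```bash
python3 -c "
from bench import *
print(close_job())"
```

```text
the job is handed in; nothing more can be done
None
```

The job is done and handed in at about 49 s of the 210 s allowed; no verdict is reported.

**What I did:** I lifted the clip arm over until it stood open by itself, and opened the keeper lever. Then I stacked blue, the larger yellow, red and the held teal tile in the rack, and closed the lever and the empty clip to their stops.

**Last checks:**
- **Stack:** all four tiles lie flat between the posts. The top tile's outline matches the predicted pose in the side view.
- **Lever:** it fits at about 0.02 rad, against a limit of 0.08.
- **Clip:** the arm matches its fully-down outline (−0.04 rad) by eye, with the bed empty.
- **Gripper:** it was clear of everything, with wrist force about zero.

**Checks that failed or disagreed:**
- My automatic colour fits of the teal tile were unreliable where the arm or shadow hid part of it. For those I relied on the outline overlaid on the picture.
- The wrist briefly read 40 N, on the fingers, when the clip arm reached its lower stop.
- I did not re-measure the pen, eraser, tin, stand and notepad at the end. I never touched them on purpose.

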